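Return the flatness standard from the soak plate to its case

TASK

The dark ceramic flatness standard, a thin disc, has come to temperature on the soak plate: slide the steel paddle under it against the stop behind it until the disc is home against the paddle's heel, lift it and lower it on to the two white rails between the four posts of its open storage case; never ram, tip or drop the disc, as its edge chips, and never touch it with the fingers or the arm. Draw the paddle out through the slot in the front of the case, lay it down flat on the open bench, and close the case's lid fully. Leave the two gauge blocks undisturbed where they stand on the soak plate.

Things in the scene. Friction and masses are not known exactly. Their poses are not given: they have to be found in the camera images.
- standard_disc: dark round ceramic disc, 100 mm diameter, 5 mm thick, about 0.1 kg. Its lower edge is bevelled, 2.2 mm high and 4.5 mm inward, so the flat underside is 91 mm wide. It lies flat on the soak plate, some way short of the stop. Origin: centre of the underside, z up.
- paddle: hand paddle, flat on the bench, 0.13 kg. Origin: underside below the grip point; +x to the blade tip. Black handle 16 mm wide (y), 18 high, x -85 to 35 mm. Steel blade 40 wide, 2.2 thick, x 40 to 135 mm, last 20 mm feathered to 1 mm. A heel ridge across it, 9 mm above the blade, ends at x 49.5: a disc home against the heel has its centre at x 100 and reaches 15 mm past the tip.
- soak_plate: fixed aluminium plate, x -90 to 108, y -105 to 105 mm in its frame, flat top 25 mm above the bench, open to the robot (-x). Clamped on it behind the disc is a stop bar, 10 mm high, with two noses (8 mm wide, y -31 and 31 mm): a disc pushed along the plate's +x rests on both with its centre at y 0 and x anywhere from 0 to 36 mm: the stop is set differently each time and not measured.
- storage_case: fixed grey box, 136 (x) by 144 mm (y), walls 4 thick, 38 high, floor 5 thick. Origin: centre of underside; front looks along -x. Front wall: slot 64 mm wide, floor to rim, for the paddle. Two white rails along x (y 30 to 46 mm either side, x -46 to 46), tops at 26 mm; channel between 21 deep. Four posts, 10 diameter, 37 high, at x +-44.8, y +-37.6: 3.5 mm play round the disc.
- nest (a point): centre of the disc's seat in the case, level with the rail tops (26 mm above the bench); a seated disc has its origin here within the play. Axes as the case.
- case_lid (a joint): lid angle in rad: 0 = fully closed on the walls, starts open at 1.4 to 1.55; stiff hinge, stays where left. Hinge axis along the case's y at x 68 mm, 38 mm above the bench (its back rim). Lid: grey panel 137 long, 144 wide, top 11 mm above the hinge axis when closed, with a thumb tab 46 mm wide that juts 14 mm from the middle of the front edge.
- lid_edge (a point): point on the lid's outer face in the middle of its free edge, 137 mm from the hinge axis, at the root of the thumb tab; when closed at x -69 mm of the case, 46 mm above the bench.
- gauge_block_40: white gauge block 10 x 35 mm, 40 mm high, standing on the soak plate at the side of the disc. Origin: centre of its underside.
- gauge_block_20: white gauge block 10 x 35 mm, 20 mm high, standing on the soak plate at the other side of the disc. Origin: centre of its underside.
There are look-alikes about, which are no part of the job. There is more than one size of the standard_disc; the one meant has the size given above.

How it is judged:
By the outcome, as a careful person would: the job done as asked, in the order asked, and still so for the second after the job is handed in, with the robot touching nothing.
It also fails if it takes over 72 s, if anything falls off the work surface, if the arm or the gripper's body presses on something with over 40 N, if the wrist force passes 120 N, or if a joint passes its speed limit or range.

ROBOT

A 6-joint arm with a two-finger parallel gripper is mounted at the origin on a cart in front of the work surface, level with it; the furniture and walls round the work are solid. World frame = base frame: x ahead of the robot, y to its left, z up, the work surface at z = 0. Lengths are in m, angles in rad, forces in N, time in s.
With the tool pointing down it reaches from about 0.35 to 0.975 m from the base axis. Payload 7.1 kg.
Tool frame: the origin (TCP) lies at the very end of the fingers, on their centre line; the grasp point (between the pads) lies 19 mm behind it; z points along the fingers, x is the direction in which the jaws open and shut, and the axes are right-handed (so a half turn about z gives the same grasp; the last joint's range is limited). The gripper opens to 88 mm and grips with 3 to 60 N. Pads are 20 mm wide; open, the fingers measure 115 mm over their backs; the gripper's body (75 mm by 178 mm) begins 61 mm behind the grasp point.
Start: joints at [-1.182, 0.423, 1.63, -0, 1.089, -0.019], TCP at [0.248, -0.574, 0.223] pointing down, gripper open.
Joint ranges: [-3, 3], [-0.9, 2.11], [0.09, 2.58], [-1.31, 4.45], [0.11, 2.69], [-2.54, 2.54]. Speed limits (rad/s): [2.39, 2.39, 3.01, 3.14, 3.14, 3.14].

INTERFACE

Orientations are given as a unit quaternion [x, y, z, w].
In Python, from cell import telemetry, cams, job gives the robot as it stands.
- The arm moves only by the tool move_arm, never from a script. Its argument "moves" is one flat list of numbers, 5 for each row, row after row: the shift along the tool's x, y, z in units of 40 mm (1.0 is 40 mm), then the turn about the tool's z in units of 5 degrees (1.0 is 5 degrees), then the finger opening in mm, from 0 to 87.8. In form: [x, y, z, roll, grip, x, y, z, roll, grip, ...]. A call has 1 to 12 rows; each row is the pose to reach, as a shift and turn from the pose measured when the call began, along the tool's axes at that moment; what a row does not reach only later rows make up. A row lasts 1/12 s, in which the tool goes at most 41.7 mm and 7.16 degrees, less where a joint would pass 70% of its speed; a pose out of reach is approached as far as the arm can. A call with a gripper value outside its range is refused whole. The fingers move at their own pace and stop on an object; "newtons" is the grip in N (left out, the last holds). Time passes only in rows, so rows that repeat a pose let the fingers close. It gives the time, the measured TCP pose, the force and the opening at its end, in the units of the state.
- telemetry.observe(): the state, without advancing time (a new reading comes with each control period).
- cams.grab_frame(name): name is "side" or "top"; returns a dict with "image" (420x560x3 uint8, blue, green, red), "range_z" (420x560 float32, m along the optical axis (not along the pixel's ray), 0 where there is no reading), "vfov" (degrees; the focal length in pixels is half the picture's height over the tangent of half this angle, whatever the lens; pixels are square), "cx", "cy" (the principal point, pixels), "R" (3x3) and "t" (3): a world point X has camera coordinates R X + t. Camera axes: x right, y down, z forward; pixel columns grow to the right and rows downward; lengths in m; the calibration is good to about 2 mm. A picture is of the moment at which its call begins.
- job.hand_in(): hands the job in, once; it reports no verdict.
The state is a dict: "clock": time; "joint_pos": joint angles; "joint_velocities": joint speeds; "joint_torque": joint torques, N m; "eef_pos": TCP position; "orientation": TCP orientation; "force": force on the tool from outside, world axes, zero at the start; "ft_torque": the same for the moment, N m; "width": finger opening in m.
Only numpy, scipy, OpenCV 4.12 (cv2) and the standard library are available. Lean on these libraries where they do the work, as an engineer would, in place of code of your own. Each camera call takes 0.05 s, during which the arm holds its last target. There are 200 camera calls.

## Working session

There is one attempt and no reset: what is moved stays moved. The work goes in short steps, Python scripts to look and compute and a tool call to move; the robot and the scene stay as the last step left them, time stands still between calls to the robot, and variables do not carry over. Pictures are saved under pics/ and viewed, about 8 in all and at most 12, crops included, and the job is handed in when it is done.

Besides the shell and the picture viewer there is one more tool, called after "Call:" as name(argument=value, ...), one argument or row to a line, values as JSON. move_arm: Moves the arm, as the interface text tells. Its arguments: {"type":"object","properties":{"moves":{"type":"array"},"newtons":{"type":"number"}},"required":["moves"]}

```bash
mkdir -p pics
cat > h.py <<'E'
import numpy as np, cv2
from cell import telemetry, cams, job
def grab(n,save=None):
    f=cams.grab_frame(n)
    if save: cv2.imwrite('pics/'+save,f['image'])
    return f
def K(f): return 210/np.tan(np.radians(f['vfov'])/2)
def cloud(f):
    fl=K(f); v,u=np.mgrid[0:420,0:560]; z=f['range_z'].astype(float)
    c=np.stack([(u-f['cx'])/fl*z,(v-f['cy'])/fl*z,z],-1)
    return (c-np.array(f['t']))@np.array(f['R'])
def onplane(f,u,v,h):
    fl=K(f);R=np.array(f['R']);t=np.array(f['t'])
    d=R.T@np.array([(u-f['cx'])/fl,(v-f['cy'])/fl,1.]);o=-R.T@t
    return o+d*(h-o[2])/d[2]
def proj(f,X):
    c=np.array(f['R'])@np.array(X)+np.array(f['t']);fl=K(f)
    return c[0]/c[2]*fl+f['cx'],c[1]/c[2]*fl+f['cy']
E
python3 - <<'E'
from h import *
import pickle
fs={}
for n in('top','side'):
    f=grab(n,n+'0.png');fs[n]=f
    print(n,f['vfov'],f['cx'],f['cy'],np.array(f['R']).round(3).tolist(),(-np.array(f['R']).T@np.array(f['t'])).round(3))
pickle.dump(fs,open('f0.pkl','wb'))
print(telemetry.observe())
E
```

```text
top 52.131000163291525 283.1016934318012 209.9813250716162 [[0.021, -1.0, 0.001], [-0.998, -0.021, -0.061], [0.061, 0.001, -0.998]] [ 0.463 -0.012  1.114]
side 57.52642705455019 281.0223847132756 212.68696491810485 [[-0.961, -0.277, 0.017], [-0.159, 0.501, -0.851], [0.227, -0.82, -0.525]] [0.304 0.817 0.566]
{'clock': 0.1, 'joint_pos': array([-1.18198980e+00,  4.23722967e-01,  1.63061047e+00, -2.05213147e-05,
        1.08861787e+00, -1.89881175e-02]), 'joint_velocities': array([ 0.00165819, -0.00233177, -0.00146951,  0.00119405,  0.00108387,
       -0.00015307]), 'joint_torque': array([-3.28891447e-04, -5.45614672e+01, -2.74325109e+01,  6.45350944e-02,
        1.87878020e-02, -4.45037040e-05]), 'eef_pos': array([ 0.2476993 , -0.57326877,  0.22200654]), 'orientation': array([ 8.35641636e-01, -5.49274608e-01, -5.65621186e-04, -3.76353971e-04]), 'force': array([ 0.45661521, -0.71013429,  0.7636008 ]), 'ft_torque': array([-0.01431489, -0.00203714, -0.04638133]), 'width': 0.08791672809020694}
```

View pics/top0.png

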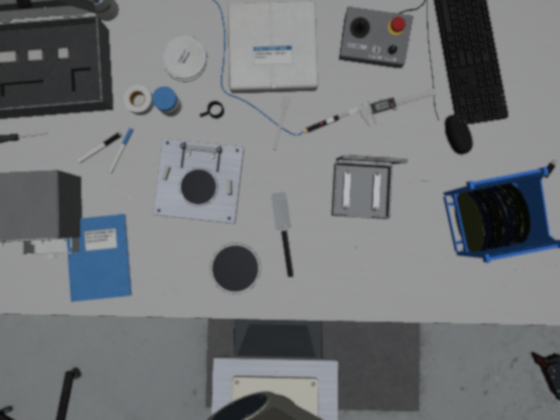

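View pics/side0.png

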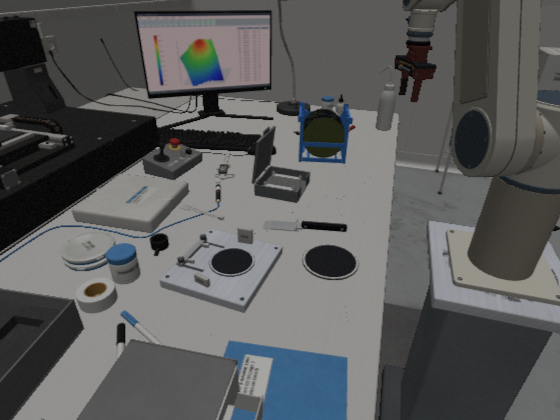

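Run:
```python
from h import *
a=cv2.imread('pics/top0.png')
cv2.imwrite('pics/c1.png',cv2.resize(a[130:290,145:305],None,fx=3.75,fy=3.75,interpolation=cv2.INTER_CUBIC))
cv2.imwrite('pics/c2.png',cv2.resize(a[140:230,320:420],None,fx=6.5,fy=6.5,interpolation=cv2.INTER_CUBIC))
```

```text
(no output)
```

View pics/c1.png

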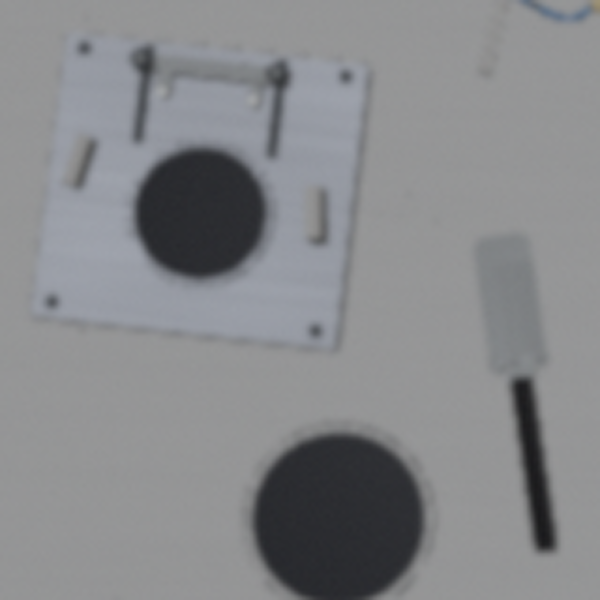

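View pics/c2.png

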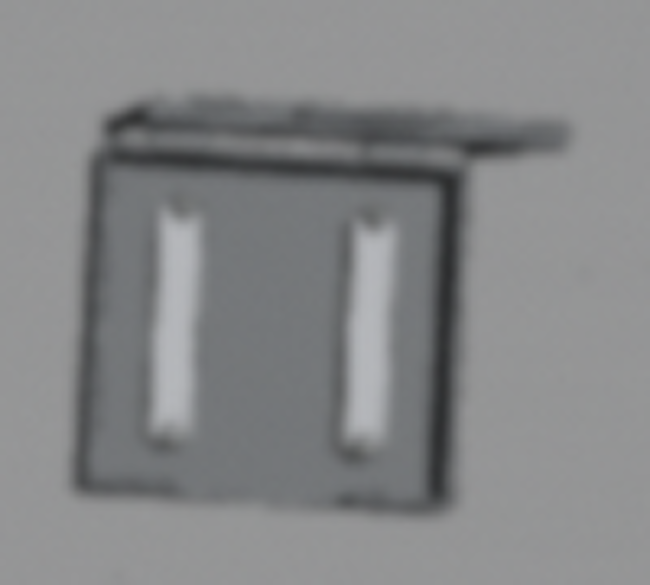

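Run:
```python
from h import *
import pickle
fs=pickle.load(open('f0.pkl','rb'))
f=fs['top'];g=cv2.cvtColor(f['image'],cv2.COLOR_BGR2GRAY)
def blobs(mask,box,h,name,amin=20):
    x0,y0,x1,y1=box
    m=np.zeros_like(g);m[y0:y1,x0:x1]=mask[y0:y1,x0:x1]
    cs,_=cv2.findContours(m.astype(np.uint8),cv2.RETR_EXTERNAL,cv2.CHAIN_APPROX_NONE)
    for c in cs:
        if cv2.contourArea(c)<amin: continue
        mm=np.zeros_like(g);cv2.drawContours(mm,[c],-1,1,-1)
        v,u=np.nonzero(mm);P=np.array([onplane(f,a,b,h)[:2] for a,b in zip(u,v)])
        mu=P.mean(0);w,V=np.linalg.eigh(np.cov(P.T));d=V[:,1]*np.sign(V[0,1])
        print(name,len(u),'c',mu.round(4),'yaw',np.degrees(np.arctan2(d[1],d[0])).round(1),'LW',np.sqrt(12*w[::-1]).round(4),'eqdia',np.sqrt(4*w).round(4)*2)
blobs(g<75,(170,165,230,210),.030,'disc')
blobs(g<75,(205,235,265,295),.005,'bigdisc')
blobs(g<70,(272,225,300,285),.018,'handle')
blobs(g>165,(330,160,395,215),.026,'rail')
blobs(g>150,(330,160,395,215),.026,'rail150')
A=lambda u,v:(145+u/3.75-.37,130+v/3.75-.37)
C=[A(70,35),A(368,65),A(338,348),A(32,317)]
P=np.array([onplane(f,*c,.025)[:2] for c in C]);print('plate',P.round(4))
print('len',[np.linalg.norm(P[i]-P[i-1]).round(4) for i in range(4)])
for n,uv,h in [('noseL',(165,92),.035),('noseR',(255,102),.035),('tipL',(476,240),.001),('tipR',(527,233),.001),('hL',(490,370),.002),('hR',(548,362),.002),('b40?',(80,162),.065),('b20',(316,215),.045)]:
    print(n,onplane(f,*A(*uv),h).round(4))
pc=cloud(f)
for (u,v) in [(198,186),(198,215),(184,165),(181,150),(165,173),(230,187),(230,235),(283,210),(285,230),(290,260),(362,190),(347,190),(240,268),(370,158),(395,160)]:
    print((u,v),pc[v-1:v+2,u-1:u+2].mean((0,1)).round(4))
```

```text
disc 885 c [0.5844 0.2054] yaw 8.7 LW [0.0744 0.0736] eqdia [0.085 0.086]
bigdisc 1559 c [0.3786 0.1092] yaw -21.2 LW [0.0991 0.0984] eqdia [0.1136 0.1144]
handle 207 c [ 0.4198 -0.0236] yaw 9.6 LW [0.1144 0.0117] eqdia [0.0134 0.132 ]
rail 142 c [ 0.5836 -0.2481] yaw -2.7 LW [0.0767 0.0121] eqdia [0.014  0.0886]
rail 145 c [ 0.5854 -0.1721] yaw -2.1 LW [0.0777 0.0123] eqdia [0.0142 0.0898]
rail150 176 c [ 0.5832 -0.2489] yaw -2.4 LW [0.0787 0.0144] eqdia [0.0166 0.0908]
rail150 182 c [ 0.5857 -0.1729] yaw -2.0 LW [0.0808 0.0147] eqdia [0.017  0.0934]
plate [[0.7051 0.2995]
 [0.6887 0.095 ]
 [0.4949 0.1101]
 [0.5115 0.3178]]
len [np.float64(0.1946), np.float64(0.2051), np.float64(0.1945), np.float64(0.2084)]
noseL [0.6653 0.2308 0.035 ]
noseR [0.6597 0.1697 0.035 ]
tipL [0.5726 0.0191 0.001 ]
tipR [ 0.5782 -0.0162  0.001 ]
hL [0.4826 0.0074 0.002 ]
hR [ 0.489  -0.0326  0.002 ]
b40? [0.6121 0.2782 0.065 ]
b20 [0.5827 0.125  0.045 ]
(198, 186) [0.5852 0.2055 0.0296]
(198, 215) [0.5117 0.2037 0.0263]
(184, 165) [0.639  0.2441 0.0243]
(181, 150) [0.6773 0.2528 0.026 ]
(165, 173) [0.6145 0.2863 0.0444]
(230, 187) [0.581  0.1203 0.0598]
(230, 235) [0.4628 0.1242 0.0006]
(283, 210) [ 0.5305 -0.0116  0.0011]
(285, 230) [ 0.4786 -0.0178  0.0135]
(290, 260) [ 0.4026 -0.0321  0.0172]
(362, 190) [ 0.5866 -0.2154  0.0052]
(347, 190) [ 0.5835 -0.1735  0.0254]
(240, 268) [0.3789 0.0954 0.0066]
(370, 158) [ 0.6384 -0.2007  0.178 ]
(395, 160) [ 0.6358 -0.2566  0.1746]
```

Run:
```python
from h import *
import pickle
fs=pickle.load(open('f0.pkl','rb'))
for n in('top','side'):
  f=fs[n];g=cv2.cvtColor(f['image'],cv2.COLOR_BGR2GRAY);pc=cloud(f)
  for c,h in (((.5844,.2054),.030),((.3786,.1092),.005)):
    out=[]
    for r in np.arange(.036,.072,.002):
        I=[];Z=[]
        for a in np.arange(0,2*np.pi,.1):
            u,v=proj(f,[c[0]+r*np.cos(a),c[1]+r*np.sin(a),h])
            I.append(cv2.getRectSubPix(g,(1,1),(u,v))[0,0]);Z.append(pc[int(round(v)),int(round(u)),2])
        out.append((round(r*1000),int(np.mean(I)),round(np.median(Z)*1000,1)))
    print(n,out)
```

```text
top [(36, 44, np.float64(30.0)), (38, 45, np.float64(29.7)), (40, 50, np.float64(29.8)), (42, 66, np.float64(30.1)), (44, 91, np.float64(29.3)), (46, 115, np.float64(26.0)), (48, 132, np.float64(25.2)), (50, 141, np.float64(25.2)), (52, 147, np.float64(24.7)), (54, 152, np.float64(24.8)), (56, 154, np.float64(24.8)), (58, 154, np.float64(24.6)), (60, 154, np.float64(24.6)), (62, 153, np.float64(24.6)), (64, 153, np.float64(24.9)), (66, 152, np.float64(24.7)), (68, 152, np.float64(24.7)), (70, 152, np.float64(25.0))]
top [(36, 44, np.float64(7.1)), (38, 44, np.float64(7.5)), (40, 44, np.float64(7.3)), (42, 44, np.float64(7.1)), (44, 44, np.float64(7.2)), (46, 44, np.float64(6.7)), (48, 44, np.float64(6.6)), (50, 44, np.float64(6.8)), (52, 45, np.float64(7.6)), (54, 50, np.float64(6.3)), (56, 64, np.float64(6.1)), (58, 88, np.float64(6.2)), (60, 112, np.float64(1.5)), (62, 127, np.float64(0.2)), (64, 134, np.float64(0.8)), (66, 137, np.float64(0.9)), (68, 142, np.float64(0.0)), (70, 146, np.float64(-0.0))]
side [(36, 26, np.float64(29.7)), (38, 26, np.float64(29.9)), (40, 27, np.float6
[... 242 characters left out ...]
8, 148, np.float64(25.0)), (60, 148, np.float64(24.8)), (62, 148, np.float64(24.7)), (64, 148, np.float64(24.9)), (66, 147, np.float64(24.8)), (68, 146, np.float64(24.7)), (70, 144, np.float64(24.5))]
side [(36, 25, np.float64(6.4)), (38, 25, np.float64(6.5)), (40, 25, np.float64(6.2)), (42, 25, np.float64(6.5)), (44, 25, np.float64(6.2)), (46, 25, np.float64(6.5)), (48, 25, np.float64(6.5)), (50, 25, np.float64(6.6)), (52, 25, np.float64(6.1)), (54, 27, np.float64(6.1)), (56, 41, np.float64(6.3)), (58, 70, np.float64(6.0)), (60, 97, np.float64(0.6)), (62, 108, np.float64(-0.1)), (64, 108, np.float64(0.5)), (66, 116, np.float64(0.1)), (68, 132, np.float64(-0.4)), (70, 141, np.float64(-0.6))]
```

```bash
cat >> h.py <<'E'
from scipy.spatial.transform import Rotation as Ro
PL=(.5910,.2064,np.radians(-4.8)); CA=(.5845,-.2107,np.radians(-1.9))
def inframe(F,x,y):
    c,s=np.cos(F[2]),np.sin(F[2]);return F[0]+c*x-s*y,F[1]+s*x+c*y
def fwd(q): # yaw of -tool y
    d=-Ro.from_quat(q).as_matrix()[:,1];return np.arctan2(d[1],d[0])
def goto(x,y,z,yawdeg):
    s=telemetry.observe();M=Ro.from_quat(s['orientation']).as_matrix();p=np.array(s['eef_pos'])
    d=M.T@(np.array([x,y,z])-p)/.04
    r=-(np.radians(yawdeg)-fwd(s['orientation']));r=(r+np.pi)%(2*np.pi)-np.pi
    print('clock',round(s['clock'],2),'tcp',p.round(4),'yaw',np.degrees(fwd(s['orientation'])).round(2),'F',np.array(s['force']).round(1),'w',round(s['width'],4))
    print('units',d.round(3),'roll',round(np.degrees(r)/5,3),'dist mm',round(np.linalg.norm(d)*40,1))
E
python3 - <<'E'
from h import *
goto(.4444,-.0194,.10,9.6)
E
```

```text
clock 0.1 tcp [ 0.2477 -0.5733  0.222 ] yaw 23.37 F [ 0.5 -0.7  0.8] w 0.0879
units [-10.757 -10.006   3.065] roll 2.753 dist mm 600.3
```

Call:
move_arm(
  moves=[-10.757, -10.006, 2.0, 2.75, 60, -10.757, -10.006, 2.0, 2.75, 60, -10.757, -10.006, 2.0, 2.75, 60, -10.757, -10.006, 2.0, 2.75, 60, -10.757, -10.006, 2.0, 2.75, 60, -10.757, -10.006, 2.0, 2.75, 60, -10.757, -10.006, 2.0, 2.75, 60, -10.757, -10.006, 2.0, 2.75, 60, -10.757, -10.006, 2.0, 2.75, 60, -10.757, -10.006, 2.0, 2.75, 60, -10.757, -10.006, 2.0, 2.75, 60, -10.757, -10.006, 2.0, 2.75, 60],
)

```text
clock: 1.1
eef_pos: [0.4135, -0.1048, 0.155]
orientation: [0.764, -0.645, -0.001, -0.0]
force: [-0.2, -0.2, -0.6]
width: 0.0602
```

Run:
```python
from h import *
goto(.4444,-.0194,.06,9.6)
```

```text
clock 1.1 tcp [ 0.4135 -0.1048  0.155 ] yaw 9.6 F [-0.2 -0.2 -0.6] w 0.0602
units [-1.974 -1.118  2.377] roll -0.001 dist mm 131.4
```

Call:
move_arm(
  moves=[-1.97, -1.12, 2.0, 0, 60, -1.97, -1.12, 2.377, 0, 60, -1.97, -1.12, 2.377, 0, 60, -1.97, -1.12, 2.377, 0, 60, -1.97, -1.12, 2.377, 0, 60, -1.97, -1.12, 2.377, 0, 60],
)

```text
clock: 1.6
eef_pos: [0.4442, -0.0197, 0.0601]
orientation: [0.764, -0.645, -0.001, 0.0]
force: [-0.8, 0.2, -0.3]
width: 0.06
```

Run:
```python
from h import *
goto(.4444,-.0194,.003,9.6)
f=grab('side','s1.png');u,v=map(int,proj(f,[.45,-.02,.03]));print(u,v)
i=f['image'][v-75:v+75,u-100:u+100]
cv2.imwrite('pics/s1c.png',cv2.resize(i,None,fx=4,fy=4,interpolation=cv2.INTER_CUBIC))
```

```text
clock 1.6 tcp [ 0.4442 -0.0197  0.0601] yaw 9.66 F [-0.8  0.2 -0.3] w 0.06
units [-0.005 -0.009  1.426] roll 0.012 dist mm 57.1
312 218
```

View pics/s1c.png

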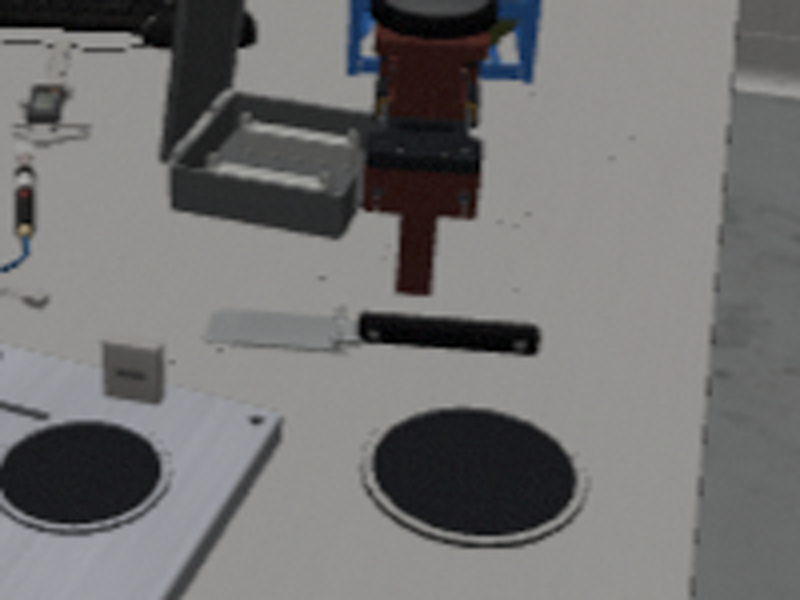

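Call:
move_arm(
  moves=[0, 0, 0.6, 0, 60, 0, 0, 1.1, 0, 60, 0, 0, 1.35, 0, 60, 0, 0, 1.42, 0, 60, 0, 0, 1.42, 0, 60, 0, 0, 1.42, 0, 10, 0, 0, 1.42, 0, 10, 0, 0, 1.42, 0, 10, 0, 0, 1.42, 0, 10, 0, 0, 1.42, 0, 10, 0, 0, 1.42, 0, 10, 0, 0, 1.42, 0, 10],
  newtons=40,
)

```text
clock: 2.65
eef_pos: [0.4448, -0.0201, 0.004]
orientation: [0.764, -0.645, -0.0, -0.0]
force: [-0.0, 0.9, -0.7]
width: 0.0169
```

Call:
move_arm(
  moves=[0, 0, 0, 0, 10, 0, 0, 0, 0, 10, 0, 0, 0, 0, 10, 0, 0, -0.2, 0, 10, 0, 0, -0.8, 0, 10, 0, 0, -1.6, 0, 10, 0, 0, -2, 0, 10, 0, 0, -2, 0, 10, 0, 0, -2, 0, 10],
  newtons=45,
)

```text
clock: 3.4
eef_pos: [0.4453, -0.0203, 0.085]
orientation: [0.764, -0.645, 0.001, -0.001]
force: [-0.2, -1.7, -1.1]
width: 0.0157
```

Run:
```python
from h import *
x,y=inframe(PL,-.185,0)
goto(x,y,.084,-4.8)
f=grab('top');pc=cloud(f)
s=telemetry.observe();p=s['eef_pos'];th=fwd(s['orientation'])
# paddle points from depth
P=pc.reshape(-1,3);d=P[:,:2]-p[:2];X=d@[np.cos(th),np.sin(th)];Y=d@[-np.sin(th),np.cos(th)]
for nm,m in(('blade',(abs(Y)<.035)&(X>.05)&(X<.16)&(P[:,2]>.05)&(P[:,2]<.12)),('handle',(abs(Y)<.02)&(X<-.04)&(X>-.1)&(P[:,2]>.06)&(P[:,2]<.115))):
    q=P[m];A=np.c_[X[m],Y[m],np.ones(m.sum())];k=np.linalg.lstsq(A,q[:,2],rcond=None)[0]
    print(nm,m.sum(),'X',X[m].min().round(4),X[m].max().round(4),'Y',Y[m].min().round(4),Y[m].max().round(4),'plane',k.round(4))
```

```text
clock 3.4 tcp [ 0.4453 -0.0203  0.085 ] yaw 9.6 F [-0.2 -1.7 -1.1] w 0.0157
units [-6.13  -0.056  0.028] roll 2.88 dist mm 245.2
blade 546 X 0.0522 0.1356 Y -0.0207 0.0192 plane [-0.0098  0.0038  0.084 ]
handle 44 X -0.0839 -0.068 Y -0.0086 0.0074 plane [ 0.0737 -0.0425  0.1036]
```

Run:
```python
from h import *
x,y=inframe(PL,-.205,0)
goto(x,y,.115,-4.8)
```

```text
clock 3.45 tcp [ 0.4445 -0.0202  0.0841] yaw 9.6 F [ 0.  -0.1 -1.1] w 0.0161
units [-6.25   0.409 -0.767] roll 2.88 dist mm 252.4
```

Call:
move_arm(
  moves=[-0.4, 0, -0.5, 0, 10, -1.2, 0.1, -0.77, 0.5, 10, -2.1, 0.2, -0.77, 1.0, 10, -3.0, 0.3, -0.77, 1.5, 10, -3.9, 0.35, -0.77, 2.0, 10, -4.8, 0.409, -0.77, 2.5, 10, -5.5, 0.409, -0.77, 2.88, 10, -6.0, 0.409, -0.77, 2.88, 10, -6.25, 0.409, -0.77, 2.88, 10, -6.25, 0.409, -0.77, 2.88, 10, -6.25, 0.409, -0.77, 2.88, 10],
)

```text
clock: 4.37
eef_pos: [0.3861, 0.223, 0.1143]
orientation: [-0.677, 0.736, 0.0, -0.001]
force: [0.4, 0.1, -1.1]
width: 0.0157
```

Run:
```python
from h import *
x,y=inframe(PL,-.205,0)
goto(x,y,.031,-4.8)
f=grab('top','t2.png');g=cv2.cvtColor(f['image'],cv2.COLOR_BGR2GRAY)
i=f['image'][130:290,145:305]
cv2.imwrite('pics/c3.png',cv2.resize(i,None,fx=3.75,fy=3.75,interpolation=cv2.INTER_CUBIC))
pc=cloud(f);s=telemetry.observe();p=s['eef_pos'];th=fwd(s['orientation'])
P=pc.reshape(-1,3);d=P[:,:2]-p[:2];X=d@[np.cos(th),np.sin(th)];Y=d@[-np.sin(th),np.cos(th)]
m=(abs(Y)<.035)&(X>.05)&(X<.16)&(P[:,2]>.09)&(P[:,2]<.14)
print('tipX',np.sort(X[m])[-5:].round(4),'Y',Y[m].min().round(4),Y[m].max().round(4),Y[m].mean().round(4))
# plate edges via depth: in plate frame, halves
for k in range(2):
    c,sn=np.cos(PL[2]),np.sin(PL[2]);dd=P[:,:2]-PL[:2];px=dd@[c,sn];py=dd@[-sn,c]
m=(abs(P[:,2]-.025)<.004)
for lo in(-.07,-.03,.03,.06,.09):
    r=m&(abs(px-lo)<.004)&(abs(py)<.12);print('x',lo,'y edges',py[r].min().round(4),py[r].max().round(4))
for lo in(-.08,-.06,.06,.08):
    r=m&(abs(py-lo)<.004)&(abs(px)<.13);print('y',lo,'x edges',px[r].min().round(4),px[r].max().round(4))
```

```text
clock 4.37 tcp [0.3861 0.223  0.1143] yaw -4.72 F [ 0.4  0.1 -1.1] w 0.0157
units [-0.016 -0.018  2.081] roll 0.015 dist mm 83.3
tipX [0.1341 0.1343 0.1345 0.1346 0.1346] Y -0.0204 0.0204 -0.0001
x -0.07 y edges -0.1028 0.105
x -0.03 y edges -0.1033 0.1049
x 0.03 y edges -0.1039 0.1043
x 0.06 y edges -0.1035 0.1056
x 0.09 y edges -0.1032 0.1034
y -0.08 x edges -0.0867 0.1073
y -0.06 x edges -0.0863 0.1075
y 0.06 x edges -0.0862 0.1083
y 0.08 x edges -0.0858 0.1087
```

View pics/c3.png

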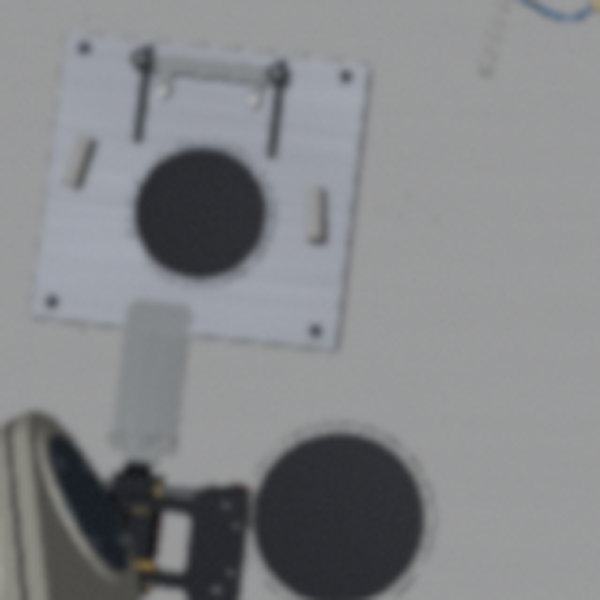

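```bash
sed -i 's/^PL=.*$/PL=(.5910,.2070,np.radians(-5.05)); CA=(.5845,-.2107,np.radians(-1.9))/' h.py
python3 - <<'E'
from h import *
x,y=inframe(PL,-.205,0)
goto(x,y,.030,-5.05)
E
```

```text
clock 4.42 tcp [0.3862 0.2225 0.1144] yaw -4.79 F [-0.5 -0.4 -2.4] w 0.0153
units [-0.065 -0.011  2.11 ] roll 0.051 dist mm 84.5
```

Call:
move_arm(
  moves=[-0.065, 0, 0.6, 0.05, 10, -0.065, 0, 1.3, 0.05, 10, -0.065, 0, 1.8, 0.05, 10, -0.065, 0, 2.05, 0.05, 10, -0.065, 0, 2.1, 0.05, 10, -0.065, 0, 2.1, 0.05, 10, -0.065, 0, 2.1, 0.05, 10],
)

```text
clock: 5.0
eef_pos: [0.387, 0.2249, 0.031]
orientation: [-0.675, 0.738, 0.0, -0.0]
force: [0.5, -0.1, -0.6]
width: 0.0155
```

Run:
```python
from h import *
x,y=inframe(PL,-.205,0)
goto(x,y,.029,-5.05)
```

```text
clock 5.0 tcp [0.387  0.2249 0.031 ] yaw -5.09 F [ 0.5 -0.1 -0.6] w 0.0155
units [-0.004  0.004  0.051] roll -0.007 dist mm 2.1
```

Lower in sub-millimetre steps to feel the plate.

Call:
move_arm(
  moves=[0, 0, 0.025, 0, 10, 0, 0, 0.04, 0, 10, 0, 0, 0.05, 0, 10, 0, 0, 0.05, 0, 10],
)

```text
clock: 5.33
eef_pos: [0.3873, 0.225, 0.0295]
orientation: [-0.675, 0.738, 0.0, 0.0]
force: [-0.0, -0.5, -1.5]
width: 0.0157
```

Call:
move_arm(
  moves=[0, 0, 0.015, 0, 10, 0, 0, 0.03, 0, 10, 0, 0, 0.03, 0, 10],
)

```text
clock: 5.58
eef_pos: [0.3874, 0.2252, 0.0284]
orientation: [-0.675, 0.738, 0.0, 0.001]
force: [-0.8, -0.1, 0.1]
width: 0.0157
```

Call:
move_arm(
  moves=[0, 0, 0.015, 0, 10, 0, 0, 0.02, 0, 10, 0, 0, 0.02, 0, 10],
)

```text
clock: 5.83
eef_pos: [0.3873, 0.2252, 0.0276]
orientation: [-0.675, 0.738, 0.0, 0.001]
force: [-1.6, 0.5, 2.3]
width: 0.0155
```

Call:
move_arm(
  moves=[0, -0.075, 0, 0, 10, 0, -0.15, 0, 0, 10, 0, -0.225, 0, 0, 10, 0, -0.3, 0, 0, 10, 0, -0.375, 0, 0, 10, 0, -0.45, 0, 0, 10, 0, -0.525, 0, 0, 10, 0, -0.6, 0, 0, 10, 0, -0.675, 0, 0, 10, 0, -0.75, 0, 0, 10],
)

```text
clock: 6.67
eef_pos: [0.4171, 0.2224, 0.0276]
orientation: [-0.675, 0.738, 0.0, 0.0]
force: [-5.4, 1.0, 5.2]
width: 0.0158
```

```bash
cat >> h.py <<'E'
def dz():
    f=grab('top');g=cv2.cvtColor(f['image'],cv2.COLOR_BGR2GRAY);return f,g
def disc(f,g,h,guess,r=.06):
    v,u=np.nonzero(g<75);P=np.array([onplane(f,a,b,h)[:2] for a,b in zip(u,v)])
    for _ in range(5):
        m=np.linalg.norm(P-guess,axis=1)<r;guess=P[m].mean(0)
    pc=cloud(f);pts=pc.reshape(-1,3);k=np.linalg.norm(pts[:,:2]-guess,axis=1)<.038
    A=np.c_[pts[k][:,:2]-guess,np.ones(k.sum())];q=np.linalg.lstsq(A,pts[k][:,2],rcond=None)[0]
    return guess,m.sum(),q
def infr(F,p):
    c,s=np.cos(F[2]),np.sin(F[2]);d=np.array(p[:2])-F[:2];return np.array([c*d[0]+s*d[1],-s*d[0]+c*d[1]])
E
python3 - <<'E'
from h import *
f,g=dz();c,n,q=disc(f,g,.030,np.array([.59,.205]))
s=telemetry.observe()
print('disc plate frame',infr(PL,c).round(4),n,q.round(4),'org',infr(PL,s['eef_pos']).round(4),s['eef_pos'][2],s['force'].round(1))
E
```

```text
disc plate frame [ 0.0067 -0.0028] 874 [ 0.0033 -0.0045  0.0301] org [-0.174   0.0002] 0.02767041247585808 [-4.1 -0.8  5. ]
```

Call:
move_arm(
  moves=[0, -0.06, 0, 0, 10, 0, -0.12, 0, 0, 10, 0, -0.18, 0, 0, 10, 0, -0.24, 0, 0, 10, 0, -0.3, 0, 0, 10, 0, -0.36, 0, 0, 10, 0, -0.4, 0, 0, 10],
)

```text
clock: 7.3
eef_pos: [0.4333, 0.2209, 0.0277]
orientation: [-0.675, 0.738, 0.0, -0.0]
force: [-6.5, 0.8, 7.8]
width: 0.0155
```

```bash
cat > st.py <<'E'
from h import *
f,g=dz();s=telemetry.observe()
c,n,q=disc(f,g,.030,np.array(inframe(PL,.02,0)))
print('disc plate frame',infr(PL,c).round(4),n,q.round(4),'org',infr(PL,s['eef_pos']).round(4),s['eef_pos'][2].round(4),np.degrees(fwd(s['orientation'])).round(2),s['force'].round(1),s['clock'])
E
python3 st.py
```

```text
disc plate frame [ 0.0232 -0.0039] 881 [-0.0065 -0.0006  0.0303] org [-0.158  0.   ] 0.0277 -5.08 [-5.2 -0.1  6.4] 7.35
```

Call:
move_arm(
  moves=[0, -0.025, 0, 0, 10, 0, -0.05, 0, 0, 10, 0, -0.075, 0, 0, 10, 0, -0.1, 0, 0, 10, 0, -0.125, 0, 0, 10, 0, -0.15, 0, 0, 10, 0, -0.175, 0, 0, 10, 0, -0.2, 0, 0, 10],
)

```text
clock: 8.02
eef_pos: [0.4406, 0.2199, 0.0278]
orientation: [-0.675, 0.738, 0.001, -0.001]
force: [-7.8, 0.9, 9.7]
width: 0.016
```

```bash
python3 st.py
```

```text
disc plate frame [ 0.026  -0.0031] 883 [-0.025  -0.0046  0.031 ] org [-0.1507 -0.0003] 0.0278 -5.09 [-7.2  0.2  8.1] 8.0667
```

Call:
move_arm(
  moves=[0, -0.03, 0, 0, 10, 0, -0.06, 0, 0, 10, 0, -0.09, 0, 0, 10, 0, -0.12, 0, 0, 10, 0, -0.15, 0, 0, 10, 0, -0.18, 0, 0, 10, 0, -0.21, 0, 0, 10, 0, -0.24, 0, 0, 10, 0, -0.27, 0, 0, 10, 0, -0.3, 0, 0, 10],
)

```text
clock: 8.9
eef_pos: [0.4515, 0.2185, 0.0279]
orientation: [-0.675, 0.738, 0.001, -0.002]
force: [-8.8, 1.1, 10.8]
width: 0.0158
```

```bash
python3 st.py
```

```text
disc plate frame [ 0.0261 -0.003 ] 885 [-0.0389  0.0036  0.0314] org [-0.1397 -0.0007] 0.0279 -5.1 [-8.2  0.6  9.9] 8.95
```

Call:
move_arm(
  moves=[0, -0.04, -0.005, 0, 10, 0, -0.08, -0.008, 0, 10, 0, -0.12, -0.008, 0, 10, 0, -0.16, -0.008, 0, 10, 0, -0.2, -0.008, 0, 10, 0, -0.24, -0.008, 0, 10, 0, -0.28, -0.008, 0, 10, 0, -0.32, -0.008, 0, 10, 0, -0.36, -0.008, 0, 10, 0, -0.4, -0.008, 0, 10, 0, -0.44, -0.008, 0, 10, 0, -0.48, -0.008, 0, 10],
)

```text
clock: 9.95
eef_pos: [0.4693, 0.2165, 0.0283]
orientation: [-0.675, 0.738, 0.002, -0.003]
force: [-11.8, 0.9, 13.4]
width: 0.0155
```

```bash
python3 st.py
```

```text
disc plate frame [ 0.0261 -0.0028] 886 [-0.0396 -0.0003  0.0319] org [-0.1218 -0.0012] 0.0284 -5.11 [-9.6  0.5 12.7] 10.0
```

Run:
```python
from h import *
s=telemetry.observe();M=Ro.from_quat(s['orientation']).as_matrix();print(M.round(4).tolist(),s['ft_torque'].round(2))
```

```text
[[-0.0891, -0.996, -0.0077], [-0.996, 0.0891, -0.0016], [0.0023, 0.0075, -1.0]] [ 0.08  1.27 -0.05]
```

Call:
move_arm(
  moves=[0, -0.03, -0.01, 0, 10, 0, -0.06, -0.02, 0, 10, 0, -0.09, -0.02, 0, 10, 0, -0.12, -0.02, 0, 10, 0, -0.15, -0.02, 0, 10, 0, -0.18, -0.02, 0, 10],
)

```text
clock: 10.5
eef_pos: [0.4766, 0.2157, 0.0289]
orientation: [-0.675, 0.738, 0.002, -0.004]
force: [-2.0, 0.6, 1.2]
width: 0.0154
```

```bash
python3 st.py
```

```text
disc plate frame [ 0.0262 -0.0027] 886 [-0.0351 -0.004   0.0315] org [-0.1143 -0.0013] 0.029 -5.12 [-1.1  0.3 -1.1] 10.55
```

Call:
move_arm(
  moves=[0, -0.05, 0, 0, 10, 0, -0.1, 0, 0, 10, 0, -0.15, -0.002, 0, 10, 0, -0.2, -0.002, 0, 10, 0, -0.25, -0.003, 0, 10, 0, -0.3, -0.003, 0, 10, 0, -0.35, -0.003, 0, 10, 0, -0.4, -0.004, 0, 10, 0, -0.45, -0.004, 0, 10, 0, -0.5, -0.005, 0, 10, 0, -0.55, -0.005, 0, 10, 0, -0.6, -0.005, 0, 10],
)

```text
clock: 11.55
eef_pos: [0.501, 0.2136, 0.029]
orientation: [-0.675, 0.738, 0.002, -0.004]
force: [-4.0, 0.4, 1.7]
width: 0.0156
```

```bash
python3 st.py
```

```text
disc plate frame [0.0249 0.0021] 963 [-0.0444  0.0067  0.0324] org [-0.0897 -0.0013] 0.029 -5.12 [-0.9  0.3 -2.6] 11.6
```

Run:
```python
from h import *
f=grab('top');g=grab('side')
i=f['image'][130:240,140:260]
u,v=map(int,proj(g,[.58,.2,.03]));j=g['image'][v-55:v+55,u-90:u+70]
a=cv2.resize(i,(400,367),interpolation=cv2.INTER_CUBIC);b=cv2.resize(j,(400,275),interpolation=cv2.INTER_CUBIC)
o=np.zeros((380,800,3),np.uint8);o[:367,:400]=a;o[:275,400:]=b;cv2.imwrite('pics/p4.png',o)
```

```text
(no output)
```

View pics/p4.png

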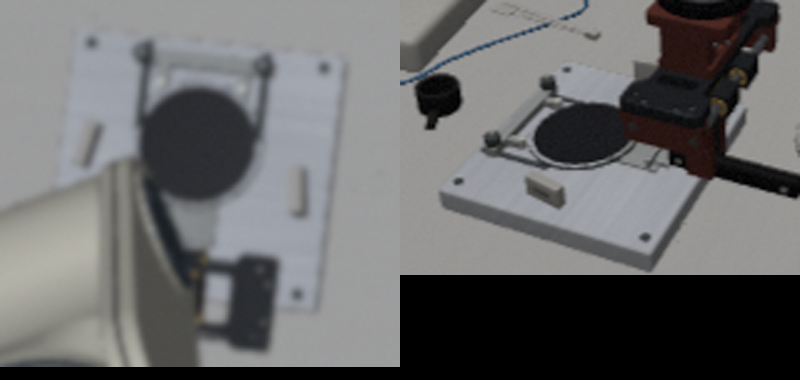

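Call:
move_arm(
  moves=[0, -0.03, 0, 0, 10, 0, -0.06, 0, 0, 10, 0, -0.09, 0, 0, 10, 0, -0.12, 0, 0, 10, 0, -0.15, -0.002, 0, 10, 0, -0.18, -0.002, 0, 10, 0, -0.21, -0.002, 0, 10, 0, -0.24, -0.002, 0, 10, 0, -0.26, -0.002, 0, 10, 0, -0.28, -0.002, 0, 10],
)

```text
clock: 12.53
eef_pos: [0.5126, 0.2126, 0.029]
orientation: [-0.675, 0.738, 0.002, -0.003]
force: [-4.1, 0.5, 3.3]
width: 0.0155
```

```bash
cat >> h.py <<'E'
def disc2(f,g,h,guess,R0=.0452):
    # circle fit, fixed radius, on dark->bright radial edges; robust
    from scipy.optimize import least_squares
    c=np.array(guess,float)
    for _ in range(4):
        E=[]
        for a in np.arange(0,2*np.pi,.05):
            rs=np.arange(.030,.060,.0005);uv=np.array([proj(f,[c[0]+r*np.cos(a),c[1]+r*np.sin(a),h]) for r in rs],np.float32)
            I=cv2.remap(g,uv[:,:1],uv[:,1:],cv2.INTER_LINEAR).ravel()
            if I[0]<60:
                k=np.nonzero(I>95)[0]
                if len(k): E.append(c+rs[k[0]]*np.array([np.cos(a),np.sin(a)]))
        E=np.array(E);s=least_squares(lambda p:np.linalg.norm(E-p,axis=1)-R0,c,loss='soft_l1',f_scale=.001);c=s.x
    return c,len(E),np.abs(s.fun).mean()
E
cat > st.py <<'E'
from h import *
f,g=dz();s=telemetry.observe()
c=disc2(f,g,.0315,inframe(PL,.026,-.0027))
P=cloud(f).reshape(-1,3);d=P[:,:2]-c[0];k=(np.linalg.norm(d,axis=1)<.04)&(P[:,2]<.045)
q=np.linalg.lstsq(np.c_[d[k],np.ones(k.sum())],P[k,2],rcond=None)[0]
print('disc plate frame',infr(PL,c[0]).round(4),c[1:],q.round(4),k.sum(),'org',infr(PL,s['eef_pos']).round(4),s['eef_pos'][2].round(4),np.degrees(fwd(s['orientation'])).round(2),s['force'].round(1),s['clock'])
E
python3 st.py
```

```text
disc plate frame [0.0286 0.0023] (122, np.float64(0.0016767707282060375)) [-0.0518  0.0056  0.0326] 712 org [-0.0783 -0.0013] 0.029 -5.13 [-2.6  0.3 -0. ] 12.5833
```

Run:
```python
from h import *
for n in('top','side'):
    f=grab(n);P=cloud(f).reshape(-1,3);q=np.array([infr(PL,p) for p in P])
    for y in(-.02,.0,.015):
        print(n,y,[(x,int(round(1e4*np.median(P[k,2]))) if (k:=(abs(q[:,0]-x/1e3)<.003)&(abs(q[:,1]-y)<.004)).sum()>1 else None) for x in range(-44,80,6)])
```

```text
top -0.02 [(-44, 3754), (-38, 3713), (-32, 3639), (-26, 286), (-20, 277), (-14, 273), (-8, 292), (-2, 354), (4, 338), (10, 340), (16, 330), (22, 328), (28, 314), (34, 330), (40, 323), (46, 328), (52, 320), (58, 302), (64, 310), (70, 307), (76, 260)]
top 0.0 [(-44, 3694), (-38, 3640), (-32, 1948), (-26, 280), (-20, 304), (-14, 340), (-8, 344), (-2, 349), (4, 344), (10, 348), (16, 339), (22, 333), (28, 336), (34, 317), (40, 339), (46, 323), (52, 315), (58, 307), (64, 297), (70, 297), (76, 266)]
top 0.015 [(-44, 3610), (-38, 3542), (-32, None), (-26, None), (-20, None), (-14, None), (-8, 354), (-2, 320), (4, 335), (10, 339), (16, 332), (22, 334), (28, 327), (34, 304), (40, 315), (46, 335), (52, 313), (58, 305), (64, 301), (70, 307), (76, 259)]
side -0.02 [(-44, 3746), (-38, 3714), (-32, 3659), (-26, 3621), (-20, 3492), (-14, 3415), (-8, None), (-2, None), (4, None), (10, None), (16, 333), (22, 336), (28, 329), (34, 324), (40, 323), (46, 318), (52, 309), (58, 315), (64, 309), (70, 292), (76, 251)]
side 0.0 [(-44, 3663), (-38, 310), (-32, 351), (-26, None), (-20, 274), (-14, 276), (-8, 356), (-2, 339), (4, 342), (10, 336), (16, 336), (22, 326), (28, 333), (34, 331), (40, 325), (46, 309), (52, 312), (58, 308), (64, 296), (70, 311), (76, 294)]
side 0.015 [(-44, 2077), (-38, 275), (-32, 313), (-26, 271), (-20, 272), (-14, 270), (-8, 283), (-2, 339), (4, 337), (10, 337), (16, 337), (22, 338), (28, 324), (34, 327), (40, 323), (46, 315), (52, 318), (58, 308), (64, 311), (70, 302), (76, 250)]
```

Call:
move_arm(
  moves=[0, 0.01, 0, 0, 10, 0, 0.02, 0, 0, 10, 0, 0.03, 0, 0, 10, 0, 0.04, 0, 0, 10, 0, 0.05, 0, 0, 10, 0, 0.05, 0, 0, 10],
)

```text
clock: 13.18
eef_pos: [0.511, 0.2129, 0.029]
orientation: [-0.675, 0.738, 0.002, -0.003]
force: [0.3, -0.5, -2.6]
width: 0.0157
```

```bash
cat > prof.py <<'E'
from h import *
s=telemetry.observe();print('org',infr(PL,s['eef_pos']).round(4),s['eef_pos'][2].round(4),s['force'].round(1),round(s['clock'],2))
for n in('top','side'):
    f=grab(n);P=cloud(f).reshape(-1,3);q=np.array([infr(PL,p) for p in P])
    print(n,[(x,int(round(1e4*np.mean(P[k,2]))) if (k:=(abs(q[:,0]-x/1e3)<.003)&(abs(q[:,1]+.003)<.02)&(P[:,2]<.045)).sum()>1 else None) for x in range(-44,80,6)])
E
python3 prof.py
```

```text
org [-0.0802 -0.0012] 0.029 [ 0.3 -0.5 -2.6] 13.18
top [(-44, 238), (-38, 284), (-32, 326), (-26, 273), (-20, 271), (-14, 302), (-8, 318), (-2, 327), (4, 322), (10, 330), (16, 321), (22, 324), (28, 329), (34, 320), (40, 318), (46, 330), (52, 321), (58, 319), (64, 323), (70, 310), (76, 264)]
side [(-44, 276), (-38, 302), (-32, 340), (-26, 274), (-20, 285), (-14, 303), (-8, 320), (-2, 321), (4, 324), (10, 323), (16, 324), (22, 326), (28, 322), (34, 325), (40, 326), (46, 326), (52, 323), (58, 323), (64, 321), (70, 326), (76, 260)]
```

Call:
move_arm(
  moves=[0, -0.02, 0, 0, 10, 0, -0.04, 0, 0, 10, 0, -0.06, 0, 0, 10, 0, -0.08, 0, 0, 10, 0, -0.1, 0, 0, 10, 0, -0.12, 0, 0, 10, 0, -0.13, 0, 0, 10],
)

```text
clock: 13.87
eef_pos: [0.516, 0.2123, 0.029]
orientation: [-0.675, 0.738, 0.002, -0.003]
force: [-4.4, -0.1, 1.5]
width: 0.0158
```

```bash
python3 prof.py
```

```text
org [-0.0752 -0.0013] 0.029 [-4.4 -0.1  1.5] 13.87
top [(-44, None), (-38, 237), (-32, 299), (-26, 319), (-20, 275), (-14, 292), (-8, 314), (-2, 325), (4, 325), (10, 324), (16, 318), (22, 320), (28, 329), (34, 328), (40, 322), (46, 318), (52, 324), (58, 321), (64, 326), (70, 321), (76, 269)]
side [(-44, 301), (-38, 282), (-32, 311), (-26, 338), (-20, 288), (-14, 295), (-8, 314), (-2, 325), (4, 324), (10, 323), (16, 319), (22, 322), (28, 326), (34, 324), (40, 323), (46, 325), (52, 327), (58, 320), (64, 321), (70, 325), (76, 282)]
```

Call:
move_arm(
  moves=[0, -0.005, -0.01, 0, 10, 0, -0.012, -0.01, 0, 10, 0, -0.012, -0.01, 0, 10],
)

```text
clock: 14.22
eef_pos: [0.5169, 0.2123, 0.0293]
orientation: [-0.675, 0.738, 0.001, -0.003]
force: [-1.3, 0.1, -1.9]
width: 0.016
```

Call:
move_arm(
  moves=[0, -0.01, 0, 0, 10, 0, -0.02, 0, 0, 10, 0, -0.02, 0, 0, 10],
)

```text
clock: 14.47
eef_pos: [0.5178, 0.2122, 0.0292]
orientation: [-0.675, 0.738, 0.001, -0.003]
force: [-1.0, 0.1, -3.2]
width: 0.0154
```

```bash
python3 prof.py
```

```text
org [-0.0734 -0.0013] 0.0292 [-1.   0.1 -3.2] 14.47
top [(-44, None), (-38, None), (-32, 293), (-26, 327), (-20, 282), (-14, 294), (-8, 323), (-2, 324), (4, 324), (10, 319), (16, 320), (22, 325), (28, 323), (34, 323), (40, 322), (46, 330), (52, 320), (58, 325), (64, 322), (70, 318), (76, 270)]
side [(-44, 313), (-38, 280), (-32, 301), (-26, 328), (-20, 294), (-14, 298), (-8, 320), (-2, 326), (4, 325), (10, 323), (16, 326), (22, 323), (28, 327), (34, 326), (40, 321), (46, 326), (52, 324), (58, 322), (64, 324), (70, 325), (76, 288)]
```

Call:
move_arm(
  moves=[0, -0.01, 0, 0, 10, 0, -0.02, 0, 0, 10, 0, -0.02, 0, 0, 10],
)

```text
clock: 14.82
eef_pos: [0.5186, 0.2122, 0.0292]
orientation: [-0.675, 0.738, 0.001, -0.003]
force: [-0.3, 0.5, -4.1]
width: 0.0157
```

Call:
move_arm(
  moves=[0, -0.01, 0, 0, 10, 0, -0.015, 0, 0, 10, 0, -0.015, 0, 0, 10],
)

```text
clock: 15.07
eef_pos: [0.5193, 0.2121, 0.0292]
orientation: [-0.675, 0.738, 0.001, -0.003]
force: [0.9, -0.3, -2.0]
width: 0.0156
```

Call:
move_arm(
  moves=[0, -0.01, 0, 0, 10, 0, -0.02, 0, 0, 10, 0, -0.02, 0, 0, 10],
)

```text
clock: 15.32
eef_pos: [0.5202, 0.212, 0.0293]
orientation: [-0.675, 0.738, 0.001, -0.003]
force: [-1.0, -0.6, -2.3]
width: 0.016
```

```bash
python3 prof.py
python3 - <<'E'
from h import *
g=grab('side');u,v=map(int,proj(g,[.58,.2,.03]));j=g['image'][v-45:v+45,u-70:u+60]
f=grab('top');i=f['image'][140:220,160:250]
o=np.zeros((500,800,3),np.uint8);a=cv2.resize(j,(520,360),interpolation=cv2.INTER_CUBIC);o[:360,:520]=a;o[:249,520:]=cv2.resize(i,(280,249),interpolation=cv2.INTER_CUBIC);cv2.imwrite('pics/p5.png',o)
E
```

```text
org [-0.071  -0.0012] 0.0293 [-1.  -0.6 -2.3] 15.32
top [(-44, None), (-38, None), (-32, 262), (-26, 325), (-20, 308), (-14, 299), (-8, 323), (-2, 324), (4, 327), (10, 325), (16, 318), (22, 326), (28, 331), (34, 324), (40, 323), (46, 327), (52, 319), (58, 326), (64, 321), (70, 317), (76, 273)]
side [(-44, 309), (-38, 288), (-32, 282), (-26, 316), (-20, 295), (-14, 298), (-8, 317), (-2, 326), (4, 326), (10, 322), (16, 325), (22, 327), (28, 323), (34, 323), (40, 323), (46, 323), (52, 323), (58, 327), (64, 326), (70, 323), (76, 271)]
```

View pics/p5.png

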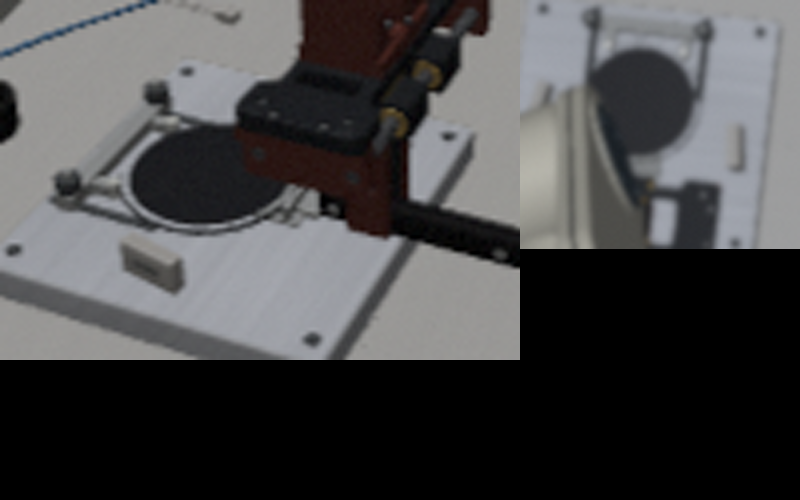

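Call:
move_arm(
  moves=[0, -0.01, 0, 0, 10, 0, -0.02, 0, 0, 10, 0, -0.02, 0, 0, 10],
)

```text
clock: 15.77
eef_pos: [0.521, 0.212, 0.0293]
orientation: [-0.675, 0.738, 0.001, -0.002]
force: [-1.1, 0.4, -2.8]
width: 0.0155
```

Call:
move_arm(
  moves=[0, -0.01, 0, 0, 10, 0, -0.015, 0, 0, 10, 0, -0.015, 0, 0, 10],
)

```text
clock: 16.02
eef_pos: [0.5217, 0.2119, 0.0293]
orientation: [-0.675, 0.738, 0.001, -0.002]
force: [-0.2, 0.7, -2.6]
width: 0.0156
```

Call:
move_arm(
  moves=[0, -0.01, 0, 0, 10, 0, -0.02, 0, 0, 10, 0, -0.02, 0, 0, 10],
)

```text
clock: 16.27
eef_pos: [0.5223, 0.2118, 0.0292]
orientation: [-0.675, 0.738, 0.001, -0.003]
force: [-1.8, 0.2, -1.8]
width: 0.0158
```

Call:
move_arm(
  moves=[0, -0.01, 0, 0, 10, 0, -0.02, 0, 0, 10, 0, -0.02, 0, 0, 10],
)

```text
clock: 16.52
eef_pos: [0.5226, 0.2117, 0.0291]
orientation: [-0.675, 0.738, 0.002, -0.003]
force: [-3.2, 1.1, -1.9]
width: 0.0158
```

```bash
python3 prof.py
cat > heel.py <<'E'
from h import *
# side-camera intensity profile along paddle axis at blade-top height, and disc edge at disc-top height
s=telemetry.observe();p=s['eef_pos'];th=fwd(s['orientation']);f=grab('side');g=f['image']
for y in(.012,.016):
    print(y,[(x,int(cv2.getRectSubPix(cv2.cvtColor(g,cv2.COLOR_BGR2GRAY),(1,1),proj(f,[p[0]+np.cos(th)*x/1e3-np.sin(th)*y,p[1]+np.sin(th)*x/1e3+np.cos(th)*y,.0322]))[0,0])) for x in range(30,70,2)])
E
python3 heel.py
```

```text
org [-0.0685 -0.0014] 0.0291 [-3.2  1.1 -1.9] 16.52
top [(-44, 235), (-38, None), (-32, 267), (-26, 283), (-20, 337), (-14, 291), (-8, 317), (-2, 319), (4, 321), (10, 318), (16, 321), (22, 322), (28, 322), (34, 327), (40, 326), (46, 324), (52, 327), (58, 316), (64, 329), (70, 317), (76, 276)]
side [(-44, 307), (-38, 296), (-32, 271), (-26, 307), (-20, 335), (-14, 297), (-8, 320), (-2, 323), (4, 322), (10, 322), (16, 325), (22, 320), (28, 323), (34, 322), (40, 321), (46, 324), (52, 327), (58, 323), (64, 326), (70, 324), (76, 293)]
0.012 [(30, 74), (32, 111), (34, 136), (36, 130), (38, 122), (40, 121), (42, 120), (44, 105), (46, 86), (48, 108), (50, 126), (52, 124), (54, 98), (56, 58), (58, 30), (60, 28), (62, 28), (64, 28), (66, 28), (68, 27)]
0.016 [(30, 103), (32, 103), (34, 93), (36, 85), (38, 97), (40, 101), (42, 92), (44, 74), (46, 70), (48, 96), (50, 113), (52, 123), (54, 115), (56, 79), (58, 41), (60, 29), (62, 27), (64, 28), (66, 28), (68, 28)]
```

Call:
move_arm(
  moves=[0, -0.01, 0, 0, 10, 0, -0.02, 0, 0, 10, 0, -0.02, 0, 0, 10],
)

```text
clock: 16.92
eef_pos: [0.5228, 0.2116, 0.029]
orientation: [-0.675, 0.738, 0.002, -0.004]
force: [-6.2, 1.5, 0.7]
width: 0.0156
```

```bash
python3 prof.py; python3 heel.py
```

```text
org [-0.0683 -0.0014] 0.029 [-6.2  1.5  0.7] 16.92
top [(-44, 228), (-38, None), (-32, 238), (-26, 286), (-20, 333), (-14, 295), (-8, 315), (-2, 318), (4, 324), (10, 326), (16, 321), (22, 315), (28, 320), (34, 327), (40, 320), (46, 321), (52, 320), (58, 319), (64, 324), (70, 316), (76, 280)]
side [(-44, 316), (-38, 302), (-32, 277), (-26, 298), (-20, 322), (-14, 293), (-8, 317), (-2, 321), (4, 324), (10, 321), (16, 325), (22, 324), (28, 322), (34, 323), (40, 323), (46, 324), (52, 325), (58, 321), (64, 325), (70, 325), (76, 291)]
0.012 [(30, 76), (32, 115), (34, 137), (36, 129), (38, 122), (40, 121), (42, 118), (44, 99), (46, 83), (48, 105), (50, 125), (52, 124), (54, 94), (56, 54), (58, 31), (60, 27), (62, 28), (64, 28), (66, 28), (68, 27)]
0.016 [(30, 111), (32, 102), (34, 91), (36, 86), (38, 98), (40, 101), (42, 90), (44, 72), (46, 71), (48, 97), (50, 113), (52, 124), (54, 112), (56, 73), (58, 40), (60, 30), (62, 29), (64, 28), (66, 28), (68, 29)]
```

Call:
move_arm(
  moves=[0, 0.015, -0.01, 0, 10, 0, 0.03, -0.02, 0, 10, 0, 0.05, -0.03, 0, 10, 0, 0.075, -0.04, 0, 10, 0, 0.1, -0.06, 0, 10, 0, 0.1, -0.1, 0, 10, 0, 0.1, -0.15, 0, 10, 0, 0.1, -0.22, 0, 10, 0, 0.1, -0.29, 0, 10, 0, 0.1, -0.36, 0, 10, 0, 0.1, -0.4, 0, 10, 0, 0.1, -0.4, 0, 10],
)

```text
clock: 18.07
eef_pos: [0.5193, 0.2121, 0.0456]
orientation: [-0.675, 0.738, 0.002, -0.003]
force: [-0.3, -0.5, -2.2]
width: 0.0156
```

```bash
cat > pd.py <<'E'
from h import *
# profile along paddle axis in paddle frame (TCP based)
s=telemetry.observe();p=s['eef_pos'];th=fwd(s['orientation']);M=Ro.from_quat(s['orientation']).as_matrix()
print('tcp',p.round(4),'yaw',np.degrees(th).round(2),'fwd slope',-M[2,1].round(4),'left slope',-M[2,0].round(4),s['force'].round(1),round(s['clock'],2),'w',s['width'].round(4))
for n in('top','side'):
    f=grab(n);P=cloud(f).reshape(-1,3);d=P[:,:2]-p[:2];X=d@[np.cos(th),np.sin(th)];Y=d@[-np.sin(th),np.cos(th)];Z=P[:,2]-p[2]
    z=(Z>-.01)&(Z<.02)
    print(n,[(x,int(round(1e4*np.mean(Z[k]))) if (k:=(abs(X-x/1e3)<.003)&(abs(Y)<.02)&z).sum()>1 else None) for x in range(36,168,6)])
    k=z&(X>.062)&(X<.14)&(abs(Y)<.044)
    if k.sum()>20: print('  plane',np.linalg.lstsq(np.c_[X[k],Y[k],np.ones(k.sum())],Z[k],rcond=None)[0].round(4))
E
python3 pd.py
```

```text
Traceback (most recent call last):
  File "pd.py", line 4, in <module>
    print('tcp',p.round(4),'yaw',np.degrees(th).round(2),'fwd slope',-M[2,1].round(4),'left slope',-M[2,0].round(4),s['force'].round(1),round(s['clock'],2),'w',s['width'].round(4))
                                                                                                                                                                ^^^^^^^^^^^^^^^^
AttributeError: 'float' object has no attribute 'round'
```

```bash
sed -i "s/s\['width'\].round(4)/round(s['width'],4)/" pd.py; python3 pd.py
```

```text
tcp [0.5193 0.2121 0.0456] yaw -5.13 fwd slope -0.007 left slope -0.0021 [-0.3 -0.5 -2.2] 18.07 w 0.0156
top [(36, None), (42, -6), (48, 56), (54, -10), (60, 28), (66, 31), (72, 35), (78, 36), (84, 33), (90, 31), (96, 31), (102, 33), (108, 37), (114, 33), (120, 33), (126, 32), (132, 32), (138, 31), (144, 39), (150, None), (156, -82), (162, -84)]
  plane [-0.0016 -0.0067  0.0035]
side [(36, 2), (42, 13), (48, 42), (54, 4), (60, 17), (66, 27), (72, 29), (78, 29), (84, 33), (90, 32), (96, 29), (102, 31), (108, 28), (114, 29), (120, 30), (126, 29), (132, 30), (138, 30), (144, 28), (150, None), (156, -97), (162, -96)]
  plane [ 0.0018 -0.0011  0.0028]
```

Run:
```python
from h import *
x,y=inframe(CA,-.135,0)
goto(x,y,.105,-1.9)
```

```text
clock 18.17 tcp [0.519  0.212  0.0452] yaw -5.13 F [-0.6 -0.1 -1.5] w 0.0156
units [10.572  0.805 -1.464] roll -0.646 dist mm 428.1
```

Call:
move_arm(
  moves=[0, 0.05, -0.1, 0, 10, 0, 0.15, -0.3, 0, 10, 0, 0.3, -0.6, 0, 10, 0.1, 0.5, -0.95, 0, 10, 0.3, 0.65, -1.25, 0, 10, 0.6, 0.75, -1.42, -0.1, 10, 1.0, 0.8, -1.46, -0.2, 10, 1.5, 0.8, -1.46, -0.3, 10, 2.0, 0.8, -1.46, -0.4, 10, 2.4, 0.8, -1.46, -0.5, 10, 2.65, 0.8, -1.46, -0.6, 10, 2.75, 0.8, -1.46, -0.646, 10],
)

```text
clock: 19.17
eef_pos: [0.4772, 0.1042, 0.1047]
orientation: [-0.695, 0.719, 0.002, -0.003]
force: [0.1, 0.3, -1.8]
width: 0.0155
```

Call:
move_arm(
  moves=[0.15, 0, 0, 0, 10, 0.4, 0, 0, 0, 10, 0.75, 0, 0, 0, 10, 1.2, 0, 0, 0, 10, 1.7, 0, 0, 0, 10, 2.2, 0, 0, 0, 10, 2.7, 0, 0, 0, 10, 3.15, 0, 0, 0, 10, 3.5, 0, 0, 0, 10, 3.75, 0, 0, 0, 10, 3.9, 0, 0, 0, 10, 3.93, 0, 0, 0, 10],
)

```text
clock: 20.17
eef_pos: [0.4719, -0.0535, 0.105]
orientation: [-0.695, 0.719, 0.002, -0.003]
force: [-0.1, 0.2, -2.0]
width: 0.0158
```

```bash
python3 pd.py
python3 - <<'E'
from h import *
x,y=inframe(CA,-.135,0)
goto(x,y,.105,-1.9)
E
```

```text
tcp [ 0.4719 -0.0535  0.105 ] yaw -1.99 fwd slope -0.0076 left slope -0.0022 [-0.1  0.2 -2. ] 20.17 w 0.0158
top [(36, None), (42, None), (48, None), (54, None), (60, None), (66, None), (72, 35), (78, 31), (84, 32), (90, 30), (96, 30), (102, 35), (108, 35), (114, 34), (120, 31), (126, 34), (132, 35), (138, 27), (144, 33), (150, None), (156, None), (162, None)]
  plane [-0.0005  0.0033  0.0034]
side [(36, 19), (42, 2), (48, 33), (54, -7), (60, 23), (66, 30), (72, 31), (78, 31), (84, 29), (90, 32), (96, 32), (102, 28), (108, 31), (114, 32), (120, 25), (126, 32), (132, 27), (138, 31), (144, 25), (150, None), (156, None), (162, None)]
  plane [-0.0013 -0.0014  0.0031]
clock 20.27 tcp [ 0.4719 -0.0528  0.105 ] yaw -1.96 F [ 0.7  1.4 -1.9] w 0.0159
units [3.853 0.426 0.011] roll -0.012 dist mm 155.1
```

Call:
move_arm(
  moves=[0.15, 0.03, 0, 0, 10, 0.4, 0.1, 0, 0, 10, 0.75, 0.2, 0, 0, 10, 1.2, 0.3, 0, 0, 10, 1.7, 0.4, 0, 0, 10, 2.2, 0.43, 0, 0, 10, 2.7, 0.43, 0, 0, 10, 3.15, 0.43, 0, 0, 10, 3.5, 0.43, 0, 0, 10, 3.72, 0.43, 0, 0, 10, 3.82, 0.43, 0, 0, 10, 3.85, 0.43, 0, 0, 10],
)

```text
clock: 21.27
eef_pos: [0.4492, -0.2065, 0.1054]
orientation: [-0.695, 0.719, 0.002, -0.003]
force: [-0.5, 0.0, -2.0]
width: 0.0157
```

```bash
python3 pd.py
python3 - <<'E'
from h import *
s=telemetry.observe();p=s['eef_pos'];th=fwd(s['orientation'])
F=(p[0],p[1],th)
f=grab('top','t6.png');g=cv2.cvtColor(f['image'],cv2.COLOR_BGR2GRAY)
c=disc2(f,g,p[2]+.0031,inframe(F,.1,0));print('disc in paddle frame top',infr(F,c[0]).round(4),c[1:],'in case',infr(CA,c[0]).round(4))
f2=grab('side','s6.png');g2=cv2.cvtColor(f2['image'],cv2.COLOR_BGR2GRAY)
c=disc2(f2,g2,p[2]+.0031,inframe(F,.1,0));print('side',infr(F,c[0]).round(4),c[1:],'in case',infr(CA,c[0]).round(4))
# rails in both cameras, initial frames
import pickle
fs=pickle.load(open('f0.pkl','rb'))
P=[cloud(fs[n]).reshape(-1,3) for n in fs]
for n,Q in zip(fs,P):
    q=np.array([infr(CA,a) for a in Q]);k=(abs(Q[:,2]-.026)<.003)&(abs(q)<.052).all(1)
    for sg in(1,-1):
        kk=k&(q[:,1]*sg>0);print(n,sg,'rail',q[kk].mean(0).round(4),q[kk].min(0).round(4),q[kk].max(0).round(4),kk.sum())
    w=(abs(Q[:,2]-.0375)<.003)&(abs(q)<.08).all(1)
    print('rim x',np.percentile(q[w,0],[1,99]).round(4),'y',np.percentile(q[w,1],[1,99]).round(4))
i=f['image'][140:240,310:430];cv2.imwrite('pics/c6.png',cv2.resize(i,None,fx=5,fy=5,interpolation=cv2.INTER_CUBIC))
E
```

```text
tcp [ 0.4492 -0.2065  0.1054] yaw -2.0 fwd slope -0.0079 left slope -0.002 [-0.5  0.  -2. ] 21.27 w 0.0157
top [(36, None), (42, -9), (48, 23), (54, -5), (60, 37), (66, 31), (72, 34), (78, 37), (84, 34), (90, 33), (96, 36), (102, 38), (108, 35), (114, 32), (120, 33), (126, 32), (132, 29), (138, 30), (144, 31), (150, None), (156, None), (162, None)]
  plane [-0.0066 -0.0061  0.004 ]
side [(36, -12), (42, -1), (48, 25), (54, 2), (60, 21), (66, 25), (72, 21), (78, 35), (84, 25), (90, 29), (96, 27), (102, 34), (108, 26), (114, 25), (120, 23), (126, 22), (132, 29), (138, 28), (144, 18), (150, None), (156, None), (162, None)]
  plane [ 0.0013 -0.0023  0.0024]
disc in paddle frame top [0.0717 0.0218] (11, np.float64(0.0004977465704183057)) in case [-0.0636  0.0222]
side [0.0989 0.0062] (115, np.float64(0.004465297235143993)) in case [-0.0364  0.0066]
top 1 rail [0.0006 0.0381] [-0.0482  0.0296] [0.0467 0.046 ] 184
top -1 rail [-0.0002 -0.038 ] [-0.0468 -0.0468] [ 0.0463 -0.0295] 182
rim x [-0.0668  0.0716] y [-0.0724  0.0717]
side 1 rail [-0.0001  0.0389] [-0.0479  0.0287] [0.0486 0.0479] 74
side -1 rail [ 0.0009 -0.0362] [-0.0479 -0.0472] [ 0.049  -0.0267] 79
rim x [-0.068   0.0733] y [-0.0727  0.0746]
```

View pics/c6.png

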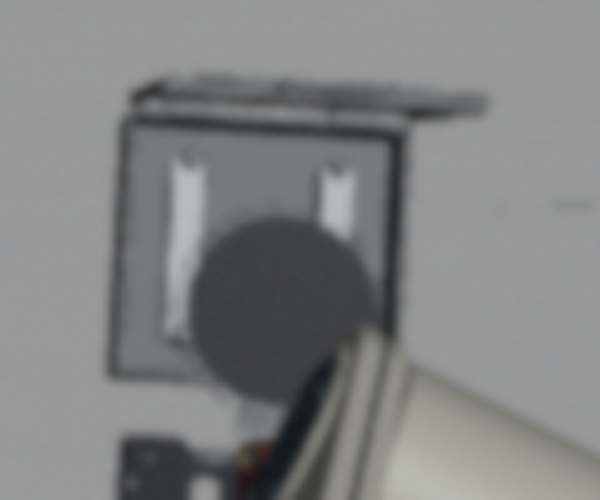

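```bash
cat > dc.py <<'E'
from h import *
s=telemetry.observe();p=s['eef_pos'];th=fwd(s['orientation']);F=(p[0],p[1],th)
for n in('top','side'):
    f=grab(n);P=cloud(f).reshape(-1,3);d=P[:,:2]-p[:2];X=d@[np.cos(th),np.sin(th)];Y=d@[-np.sin(th),np.cos(th)];Z=P[:,2]-p[2]
    a=(X>.08)&(X<.17)&(abs(Y)<.065)&(np.abs(Z)<.3);inb=abs(Z-.003)<.0045
    best=max(((( r:=np.hypot(X[a]-cx,Y[a]-cy)<.0453)==inb[a]).sum(),cx,cy) for cx in np.arange(.092,.110,.0005) for cy in np.arange(-.008,.0081,.0005))
    al=[(cx,cy) for cx in np.arange(.092,.110,.0005) for cy in np.arange(-.008,.0081,.0005) if ((np.hypot(X[a]-cx,Y[a]-cy)<.0453)==inb[a]).sum()>=best[0]-2]
    print(n,best,a.sum(),np.mean(al,0).round(4))
E
python3 dc.py
```

```text
top (np.int64(1467), np.float64(0.10550000000000001), np.float64(-0.001999999999999995)) 1586 [ 0.1048 -0.0022]
side (np.int64(439), np.float64(0.1015), np.float64(0.008000000000000014)) 639 [0.1003 0.0079]
```

Run:
```python
from h import *
from scipy.optimize import least_squares
s=telemetry.observe();p=s['eef_pos'];F=(p[0],p[1],fwd(s['orientation']))
f=grab('top');g=cv2.cvtColor(f['image'],cv2.COLOR_BGR2GRAY).astype(np.float32);h=p[2]+.0031
print('eye',infr(F,onplane(f,366.6,201.6,h)).round(4))
c=onplane(f,366.6,201.6,h)[:2]
def ang(lo,hi,c):
    E=[]
    for a in np.radians(np.arange(lo,hi,3)):
        rs=np.arange(.036,.056,.0005);uv=np.array([proj(f,[c[0]+r*np.cos(a),c[1]+r*np.sin(a),h]) for r in rs],np.float32)
        I=cv2.remap(g,uv[:,:1],uv[:,1:],cv2.INTER_LINEAR).ravel();k=np.argmax(np.gradient(cv2.GaussianBlur(I[None],(9,1),2)[0]));E.append(c+rs[k]*np.array([np.cos(a),np.sin(a)]))
    return np.array(E)
for lo,hi in((-70,160),(-40,150)):
    cc=c
    for _ in range(3):
        E=ang(lo,hi,cc);s2=least_squares(lambda q:np.linalg.norm(E-q[:2],axis=1)-q[2],[*cc,.045],loss='soft_l1',f_scale=.001);cc=s2.x[:2]
    print(infr(F,cc).round(4),s2.x[2].round(4),np.abs(s2.fun).mean().round(5),'case',infr(CA,cc).round(4))
```

```text
eye [0.0985 0.0011]
[0.0986 0.0034] 0.0443 0.00083 case [-0.0366  0.0041]
[0.0985 0.0033] 0.0443 0.00093 case [-0.0366  0.0041]
```

Run:
```python
from h import *
x,y=inframe(CA,-.0995,-.0005)
goto(x,y,.052,-1.9)
```

```text
clock 21.62 tcp [ 0.4494 -0.2055  0.1054] yaw -1.91 F [ 0.  -0.5 -2. ] w 0.0157
units [ 0.028 -0.903  1.328] roll -0.002 dist mm 64.3
```

Call:
move_arm(
  moves=[0, -0.06, 0.05, 0, 10, 0, -0.18, 0.2, 0, 10, 0, -0.35, 0.4, 0, 10, 0, -0.52, 0.65, 0, 10, 0.01, -0.68, 0.9, 0, 10, 0.02, -0.8, 1.1, 0, 10, 0.028, -0.87, 1.23, 0, 10, 0.028, -0.9, 1.3, 0, 10, 0.028, -0.903, 1.328, 0, 10, 0.028, -0.903, 1.328, 0, 10],
)

```text
clock: 22.45
eef_pos: [0.4848, -0.2078, 0.0517]
orientation: [-0.695, 0.719, 0.003, -0.004]
force: [-0.7, 0.6, -1.5]
width: 0.0159
```

```bash
cat > nest.py <<'E'
from h import *
from scipy.optimize import least_squares
s=telemetry.observe();p=s['eef_pos'];F=(p[0],p[1],fwd(s['orientation']))
print(p.round(4),'yaw',np.degrees(F[2]).round(2),'org in case',infr(CA,p).round(4),s['force'].round(1))
h=p[2]+.0031;f=grab('top');g=cv2.cvtColor(f['image'],cv2.COLOR_BGR2GRAY).astype(np.float32)
cc=np.array(inframe(F,.0995,.0005))
for _ in range(4):
    E=[];A=[]
    for a in np.radians(np.arange(-75,150,3)):
        rs=np.arange(.034,.056,.0004);uv=np.array([proj(f,[cc[0]+r*np.cos(a),cc[1]+r*np.sin(a),h]) for r in rs],np.float32)
        I=cv2.remap(g,uv[:,:1],uv[:,1:],cv2.INTER_LINEAR).ravel();k=np.nonzero(I>I[0]+18)[0]
        if len(k) and k[0]>3: E.append(cc+rs[k[0]]*np.array([np.cos(a),np.sin(a)]));A.append(round(np.degrees(a)))
    E=np.array(E);q=least_squares(lambda q:np.linalg.norm(E-q[:2],axis=1)-q[2],[*cc,.044],loss='soft_l1',f_scale=.0007);cc=q.x[:2]
print('disc paddle',infr(F,cc).round(4),'R',q.x[2].round(4),len(E),np.abs(q.fun).mean().round(5),'case',infr(CA,cc).round(4))
cv2.imwrite('pics/n_top.png',cv2.resize(f['image'][140:235,315:415],None,fx=5,fy=5,interpolation=cv2.INTER_CUBIC))
r=grab('side');u,v=map(int,proj(r,[.56,-.21,.04]));cv2.imwrite('pics/n_side.png',cv2.resize(r['image'][v-45:v+40,u-60:u+50],None,fx=6,fy=6,interpolation=cv2.INTER_CUBIC))
E
python3 nest.py
python3 -c "
import cv2,numpy as np
a=cv2.imread('pics/n_top.png');b=cv2.imread('pics/n_side.png');a=cv2.resize(a,(400,380));b=cv2.resize(b,(400,309))
o=np.zeros((380,800,3),np.uint8);o[:,:400]=a;o[:309,400:]=b;cv2.imwrite('pics/n1.png',o)"
```

```text
[ 0.4848 -0.2078  0.0517] yaw -1.91 org in case [-0.0997 -0.0004] [-0.7  0.6 -1.5]
disc paddle [0.0993 0.0032] R 0.0425 75 0.00057 case [-0.0004  0.0028]
```

View pics/n1.png

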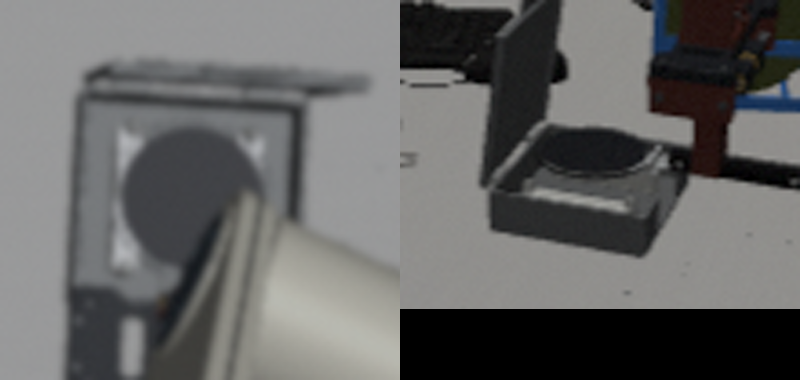

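```bash
cat > sf.py <<'E'
from h import *
from scipy.optimize import least_squares
import pickle
def fit(f,c,h,dth,lo=0,hi=360):
    g=cv2.cvtColor(f['image'],cv2.COLOR_BGR2GRAY).astype(np.float32);cc=np.array(c)
    for _ in range(5):
        E=[]
        for a in np.radians(np.arange(lo,hi,4)):
            rs=np.arange(.036,.052,.0004);uv=np.array([proj(f,[cc[0]+r*np.cos(a),cc[1]+r*np.sin(a),h]) for r in rs],np.float32)
            I=cv2.remap(g,uv[:,:1],uv[:,1:],cv2.INTER_LINEAR).ravel();k=np.nonzero(I>I[0]+dth)[0]
            if len(k) and k[0]>3: E.append(cc+rs[k[0]]*np.array([np.cos(a),np.sin(a)]))
        E=np.array(E);q=least_squares(lambda q:np.linalg.norm(E-q[:2],axis=1)-q[2],[*cc,.044],loss='soft_l1',f_scale=.0007);cc=q.x[:2]
    return cc,q.x[2].round(4),len(E),np.abs(q.fun).mean().round(5)
if __name__=='__main__':
    fs=pickle.load(open('f0.pkl','rb'))
    for n in fs:
        r=fit(fs[n],[.5844,.2054],.030,40);print('init',n,r[0].round(4),r[1:])
    s=telemetry.observe();p=s['eef_pos'];F=(p[0],p[1],fwd(s['orientation']));h=p[2]+.0031
    f=grab('side');t=grab('top')
    for nm,ff,d,lo,hi in(('side',f,15,0,360),('side',f,25,0,360),('top',t,18,-60,150),('top',t,25,-60,150),('top',t,25,0,120)):
        r=fit(ff,inframe(F,.0995,0.001),h,d,lo,hi);print(nm,'paddle',infr(F,r[0]).round(4),'case',infr(CA,r[0]).round(4),r[1:])
E
python3 sf.py
python3 - <<'E'
from h import *
# blade sides & handle location in current depth
s=telemetry.observe();p=s['eef_pos'];th=fwd(s['orientation'])
f=grab('top');u0=[proj(f,[p[0]+np.cos(th)*x-np.sin(th)*y,p[1]+np.sin(th)*x+np.cos(th)*y,p[2]-.002]) for x,y in((.055,.02),(.055,-.02),(.135,0))];print(np.round(u0,1))
E
```

```text
init top [0.5843 0.2053] (np.float64(0.0437), 90, np.float64(0.0002))
init side [0.5853 0.2057] (np.float64(0.0443), 90, np.float64(0.00019))
side paddle [0.1003 0.0068] case [0.0007 0.0062] (np.float64(0.043), 81, np.float64(0.0029))
side paddle [0.1018 0.0081] case [0.0022 0.0075] (np.float64(0.0453), 61, np.float64(0.00231))
top paddle [0.0992 0.0029] case [-0.0004  0.0023] (np.float64(0.0428), 53, np.float64(0.00071))
top paddle [0.0994 0.0029] case [-0.0002  0.0023] (np.float64(0.0435), 53, np.float64(0.00081))
top paddle [0.0991 0.0011] case [-0.0004  0.0005] (np.float64(0.0448), 30, np.float64(0.00037))
[[354.9 206.2]
 [371.  207.1]
 [364.3 174.7]]
```

```bash
cat > yd.py <<'E'
from h import *
s=telemetry.observe();p=s['eef_pos'];th=fwd(s['orientation'])
for n in('top','side','top','side'):
    f=grab(n);P=cloud(f).reshape(-1,3);d=P[:,:2]-p[:2];X=d@[np.cos(th),np.sin(th)];Y=d@[-np.sin(th),np.cos(th)];Z=P[:,2]-p[2]
    b=(abs(Z-.003)<.006)&(X>.055)&(X<.16)&(abs(Y)<.058)
    print(n,b.sum(),'Y ext by X:',[(x,int(1e4*Y[k].min()),int(1e4*Y[k].max())) for x in range(75,146,10) if (k:=b&(abs(X-x/1e3)<.005)).sum()>3],'Xmax',(X[b&(abs(Y)<.01)].max()).round(4))
E
python3 yd.py
```

```text
top 844 Y ext by X: [(75, -51, 459), (85, -105, 484), (95, -166, 525), (105, -466, 524), (115, -437, 508), (125, -381, 457), (135, -291, 337), (145, -129, 214)] Xmax 0.149
side 328 Y ext by X: [(75, -350, 514), (85, -401, 505), (95, -438, 512), (105, -404, 508), (115, -352, 514), (125, -306, 416), (135, -249, 375), (145, -96, 168)] Xmax 0.1431
top 846 Y ext by X: [(75, -63, 462), (85, -101, 487), (95, -174, 520), (105, -468, 523), (115, -434, 508), (125, -376, 455), (135, -285, 417), (145, -228, 192)] Xmax 0.1486
side 332 Y ext by X: [(75, -338, 466), (85, -410, 534), (95, -433, 534), (105, -388, 528), (115, -342, 514), (125, -315, 460), (135, -300, 377), (145, -120, 139)] Xmax 0.1436
```

Call:
move_arm(
  moves=[0.02, 0, 0.05, 0, 10, 0.05, -0.005, 0.12, 0, 10, 0.07, -0.01, 0.18, 0, 10, 0.07, -0.01, 0.22, 0, 10, 0.07, -0.01, 0.24, 0, 10, 0.07, -0.01, 0.24, 0, 10],
)

```text
clock: 23.4
eef_pos: [0.4851, -0.2107, 0.0423]
orientation: [-0.695, 0.719, 0.002, -0.004]
force: [0.5, 0.0, -2.3]
width: 0.0152
```

```bash
python3 nest.py; python3 sf.py | grep -v init; python3 yd.py
```

```text
[ 0.4851 -0.2107  0.0423] yaw -1.92 org in case [-0.0993 -0.0033] [ 0.5  0.  -2.3]
disc paddle [0.0992 0.003 ] R 0.0426 75 0.00073 case [-0.0002 -0.0004]
side paddle [0.1012 0.0028] case [ 0.0021 -0.0006] (np.float64(0.0453), 72, np.float64(0.00173))
side paddle [0.1015 0.0032] case [ 0.0024 -0.0002] (np.float64(0.0463), 45, np.float64(0.00142))
top paddle [0.0992 0.0028] case [ 0.0001 -0.0005] (np.float64(0.0426), 53, np.float64(0.00076))
top paddle [0.0996 0.0029] case [ 0.0004 -0.0005] (np.float64(0.0433), 53, np.float64(0.0009))
top paddle [0.0991 0.0004] case [-0.     -0.0029] (np.float64(0.0451), 30, np.float64(0.0004))
top 832 Y ext by X: [(75, -48, 479), (85, -100, 510), (95, -181, 462), (105, -412, 513), (115, -460, 490), (125, -378, 472), (135, -298, 348), (145, -165, 305)] Xmax 0.1477
side 330 Y ext by X: [(75, -392, 464), (85, -414, 511), (95, -399, 558), (105, -425, 531), (115, -374, 491), (125, -355, 479), (135, -246, 411), (145, -131, 167)] Xmax 0.1441
top 826 Y ext by X: [(75, -48, 472), (85, -117, 504), (95, -168, 465), (105, -417, 519), (115, -460, 488), (125, -376, 475), (135, -291, 327), (145, -166, 309)] Xmax 0.1473
side 331 Y ext by X: [(75, -358, 449), (85, -406, 513), (95, -422, 519), (105, -429, 514), (115, -384, 531), (125, -330, 462), (135, -241, 373), (145, -48, 165)] Xmax 0.142
```

Call:
move_arm(
  moves=[0, 0, 0.025, 0, 10, 0, 0, 0.05, 0, 10, 0, 0, 0.075, 0, 10, 0, 0, 0.1, 0, 10, 0, 0, 0.125, 0, 10, 0, 0, 0.15, 0, 10, 0, 0, 0.175, 0, 10, 0, 0, 0.175, 0, 10],
)

```text
clock: 24.47
eef_pos: [0.4852, -0.2107, 0.0355]
orientation: [-0.695, 0.719, 0.002, -0.003]
force: [-0.0, 1.0, -2.2]
width: 0.0153
```

```bash
python3 pd.py; python3 nest.py
```

```text
tcp [ 0.4852 -0.2107  0.0355] yaw -1.91 fwd slope -0.0078 left slope -0.002 [-0.   1.  -2.2] 24.47 w 0.0153
top [(36, None), (42, -16), (48, 65), (54, -9), (60, 31), (66, 40), (72, 34), (78, 34), (84, 34), (90, 26), (96, 36), (102, 37), (108, 33), (114, 34), (120, 34), (126, 37), (132, 32), (138, 31), (144, 27), (150, 38), (156, None), (162, -29)]
  plane [-0.0164  0.0016  0.0045]
side [(36, 1), (42, 3), (48, 40), (54, -7), (60, 19), (66, 12), (72, 33), (78, 28), (84, 32), (90, 29), (96, 27), (102, 31), (108, 31), (114, 28), (120, 31), (126, 28), (132, 29), (138, 26), (144, 30), (150, None), (156, None), (162, -34)]
  plane [ 0.0045 -0.0363  0.0019]
[ 0.4853 -0.2108  0.0357] yaw -1.91 org in case [-0.0991 -0.0034] [ 0.4 -1.  -3. ]
disc paddle [0.0996 0.0031] R 0.0425 75 0.00072 case [ 0.0005 -0.0003]
```

Call:
move_arm(
  moves=[0, 0, 0.03, 0, 10, 0, 0, 0.06, 0, 10, 0, 0, 0.09, 0, 10, 0, 0, 0.115, 0, 10, 0, 0, 0.14, 0, 10, 0, 0, 0.165, 0, 10, 0, 0, 0.19, 0, 10, 0, 0, 0.215, 0, 10, 0, 0, 0.24, 0, 10, 0, 0, 0.27, 0, 10, 0, 0, 0.3, 0, 10, 0, 0, 0.3, 0, 10],
)

```text
clock: 25.67
eef_pos: [0.4853, -0.2108, 0.0236]
orientation: [-0.695, 0.719, 0.002, -0.003]
force: [-0.3, -0.1, -1.2]
width: 0.0158
```

```bash
cat > seat.py <<'E'
from h import *
s=telemetry.observe();print(s['eef_pos'].round(4),s['force'].round(1),round(s['clock'],2))
for n in('top','side'):
    f=grab(n);P=cloud(f).reshape(-1,3);q=np.array([infr(CA,a) for a in P])
    k=(np.hypot(*q.T)<.040)&(abs(P[:,2]-.031)<.006)
    print(n,k.sum(),'disc plane',np.linalg.lstsq(np.c_[q[k],np.ones(k.sum())],P[k,2],rcond=None)[0].round(4))
E
python3 seat.py
```

```text
[ 0.4853 -0.2108  0.0236] [-0.3 -0.1 -1.2] 25.67
top 625 disc plane [-0.0023  0.0044  0.0312]
side 243 disc plane [ 0.0025 -0.0128  0.0305]
```

Call:
move_arm(
  moves=[0, 0, 0.05, 0, 10, 0, 0, 0.1, 0, 10, 0, 0, 0.14, 0, 10, 0, 0, 0.15, 0, 10, 0, 0.05, 0.15, 0, 10, 0, 0.15, 0.15, 0, 10, 0, 0.3, 0.15, 0, 10, 0, 0.5, 0.15, 0, 10, 0, 0.75, 0.15, 0, 10, 0, 0.95, 0.15, 0, 10, 0, 1.05, 0.15, 0, 10, 0, 1.05, 0.15, 0, 10],
)

```text
clock: 26.77
eef_pos: [0.4418, -0.2093, 0.018]
orientation: [-0.695, 0.719, 0.003, -0.004]
force: [-0.1, 0.8, -2.3]
width: 0.0154
```

```bash
python3 seat.py; python3 -c "
from h import *
x,y=inframe(CA,-.235,-.003);goto(x,y,.018,-1.9)"
```

```text
[ 0.4418 -0.2093  0.018 ] [-0.1  0.8 -2.3] 26.77
top 775 disc plane [-0.0019  0.004   0.0313]
side 237 disc plane [ 0.     -0.0059  0.0306]
clock 26.87 tcp [ 0.4434 -0.2097  0.0182] yaw -1.94 F [ 0.5 -0.3 -1.7] w 0.0156
units [-0.016  2.349  0.021] roll -0.007 dist mm 94.0
```

Call:
move_arm(
  moves=[0, 0.1, 0.0, 0, 10, 0, 0.35, 0, 0, 10, 0, 0.8, 0, 0, 10, 0, 1.3, 0, 0, 10, 0, 1.8, 0, 0, 10, 0, 2.2, 0, 0, 10, 0, 2.35, 0, 0, 10, 0, 2.35, 0, 0, 10, 0, 2.35, 0, 0, 10],
)

```text
clock: 27.62
eef_pos: [0.35, -0.2069, 0.019]
orientation: [-0.695, 0.719, 0.001, -0.003]
force: [0.5, -0.5, -1.2]
width: 0.0156
```

```bash
python3 seat.py; python3 -c "
from h import *
goto(.43,-.06,.009,0)"
```

```text
[ 0.35   -0.2069  0.019 ] [ 0.5 -0.5 -1.2] 27.62
top 766 disc plane [0.0013 0.005  0.0312]
side 241 disc plane [-0.0053 -0.0122  0.0306]
clock 27.72 tcp [ 0.3508 -0.2071  0.019 ] yaw -1.92 F [ 1.  -0.5 -1.9] w 0.0154
units [-3.742 -1.857  0.229] roll -0.384 dist mm 167.4
```

Call:
move_arm(
  moves=[-0.3, 0, -0.3, 0, 10, -1.0, 0, -0.3, 0, 10, -2.0, 0, -0.3, 0, 10, -3.0, -0.1, -0.3, 0, 10, -3.6, -0.5, -0.3, -0.384, 10, -3.74, -1.1, -0.3, -0.384, 10, -3.74, -1.6, -0.2, -0.384, 10, -3.74, -1.857, 0, -0.384, 10, -3.74, -1.857, 0.15, -0.384, 10, -3.74, -1.857, 0.23, -0.384, 10, -3.74, -1.857, 0.23, -0.384, 10],
)

```text
clock: 28.63
eef_pos: [0.4284, -0.0598, 0.0081]
orientation: [0.707, -0.707, -0.002, 0.004]
force: [0.4, -0.2, -1.2]
width: 0.0156
```

Call:
move_arm(
  moves=[0, 0, 0.03, 0, 10, 0, 0, 0.06, 0, 10, 0, 0, 0.09, 0, 10, 0, 0, 0.1, 0, 10, 0, 0, 0.1, 0, 10],
)

```text
clock: 29.05
eef_pos: [0.4282, -0.06, 0.0041]
orientation: [-0.707, 0.707, 0.002, -0.004]
force: [-0.3, -0.5, -0.7]
width: 0.0156
```

Call:
move_arm(
  moves=[0, 0, 0.02, 0, 10, 0, 0, 0.02, 0, 10, 0, 0, 0.02, 0, 18, 0, 0, 0.02, 0, 20, 0, 0, 0.02, 0, 30, 0, 0, 0.02, 0, 40, 0, 0, 0.02, 0, 50, 0, 0, 0.02, 0, 50, 0, 0, -0.3, 0, 50, 0, 0, -1.0, 0, 50, 0, 0, -2.0, 0, 50, 0, 0, -3.0, 0, 50],
)

```text
clock: 30.05
eef_pos: [0.428, -0.0594, 0.1248]
orientation: [-0.707, 0.707, 0.003, -0.005]
force: [1.6, -0.2, 0.0]
width: 0.0497
```

Run:
```python
from h import *
s=telemetry.observe();print(s['eef_pos'].round(4),s['force'].round(1),s['width'],s['clock'])
f=grab('side','s7.png');cv2.imwrite('pics/c7.png',cv2.resize(f['image'][110:310,140:400],None,fx=3,fy=3,interpolation=cv2.INTER_CUBIC))
# lid: depth points
for n in('top','side'):
    P=cloud(grab(n)).reshape(-1,3);q=np.array([infr(CA,a) for a in P])
    k=(abs(q[:,1])<.06)&(q[:,0]>.02)&(q[:,0]<.11)&(P[:,2]>.06)&(P[:,2]<.22)
    print(n,k.sum(),[(z,int(1e4*np.min(q[m,0])),int(1e4*np.median(q[m,0])),int(1e4*np.max(q[m,0]))) for z in range(65,195,15) if (m:=k&(abs(P[:,2]-z/1e3)<.008)).sum()>2],P[k,2].max())
```

```text
[ 0.428  -0.0594  0.1248] [ 1.6 -0.2  0. ] 0.04971730300009829 30.05
top 274 [(65, 688, 695, 708), (80, 668, 680, 688), (95, 652, 660, 670), (155, 613, 629, 646), (170, 507, 541, 613), (185, 516, 546, 582)] 0.190866377220786
side 440 [(65, 678, 689, 717), (80, 654, 670, 693), (95, 629, 647, 666), (110, 613, 630, 647), (125, 584, 610, 630), (140, 566, 587, 605), (155, 547, 569, 595), (170, 501, 534, 583), (185, 512, 536, 548)] 0.18800661550787381
```

View pics/c7.png

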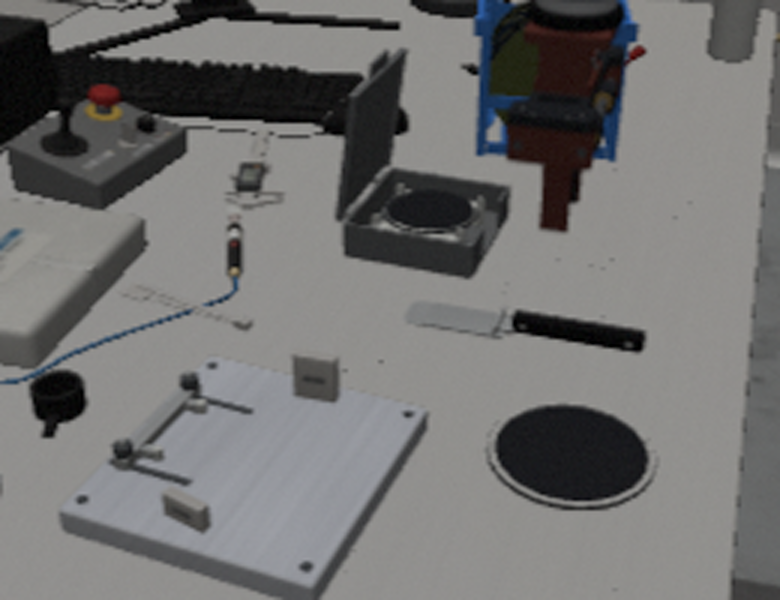

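```bash
python3 -c "
from h import *
x,y=inframe(CA,.105,0);goto(x,y,.25,-1.9);goto(x,y,.145,-1.9)"
```

```text
clock 30.2 tcp [ 0.4315 -0.06    0.1268] yaw -0.02 F [ 0.1  0.2 -1.2] w 0.0503
units [ 3.864 -6.446 -3.075] roll 0.377 dist mm 324.8
clock 30.2 tcp [ 0.4315 -0.06    0.1268] yaw -0.02 F [ 0.1  0.2 -1.2] w 0.0503
units [ 3.855 -6.45  -0.45 ] roll 0.377 dist mm 301.1
```

Call:
move_arm(
  moves=[0, 0, -1.0, 0, 5, 0, 0, -2.0, 0, 5, 0, 0, -3.0, 0, 5, 0.4, -0.7, -3.1, 0.1, 5, 0.8, -1.5, -3.1, 0.2, 5, 1.3, -2.3, -3.1, 0.38, 5, 1.8, -3.1, -3.1, 0.38, 5, 2.3, -3.9, -3.1, 0.38, 5, 2.8, -4.7, -3.1, 0.38, 5, 3.3, -5.5, -3.1, 0.38, 5, 3.7, -6.2, -3.1, 0.38, 5, 3.86, -6.45, -3.1, 0.38, 5],
)

```text
clock: 31.2
eef_pos: [0.692, -0.216, 0.2475]
orientation: [-0.695, 0.719, -0.0, -0.002]
force: [-1.0, 0.2, -0.1]
width: 0.0047
```

```bash
python3 -c "
from h import *
x,y=inframe(CA,.105,0);goto(x,y,.145,-1.9)"
```

```text
clock 31.2 tcp [ 0.692  -0.216   0.2475] yaw -1.97 F [-1.   0.2 -0.1] w 0.0047
units [-0.053  0.058  2.562] roll -0.014 dist mm 102.5
```

Call:
move_arm(
  moves=[-0.05, 0, 0.7, 0, 5, -0.05, 0, 1.5, 0, 5, -0.05, 0, 2.2, 0, 5, -0.05, 0, 2.5, 0, 5, -0.05, 0.1, 2.5, 0, 5, -0.05, 0.25, 2.5, 0, 5, -0.05, 0.4, 2.5, 0, 5, -0.05, 0.5, 2.5, 0, 5, -0.05, 0.5, 2.5, 0, 5],
)

```text
clock: 31.95
eef_pos: [0.6717, -0.214, 0.1496]
orientation: [-0.695, 0.719, -0.001, -0.002]
force: [0.6, -0.9, -0.5]
width: 0.0051
```

```bash
cat > lid.py <<'E'
from h import *
s=telemetry.observe();p=s['eef_pos'];c=infr(CA,p)
print('tcp case',c.round(4),p[2].round(4),'F',s['force'].round(1),'t',round(s['clock'],2),'corner angle',np.degrees(np.arctan2(p[2]-.038,.068-(c[0]-.010))).round(1))
M=Ro.from_quat(s['orientation']).as_matrix();H=.038
r=105;out=[]
for th in(1.43,1.25,1.1,.95,.8,.65,.5,.35,.2,.1,0):
    X=68-r*np.cos(th)+11*np.sin(th)+10;Z=38+r*np.sin(th)+11*np.cos(th)
    w=np.array([*inframe(CA,X/1e3,0),Z/1e3]);out.append((th,*(M.T@(w-p)/.04).round(2)))
print(*out,sep='\n')
E
python3 lid.py
```

```text
tcp case [ 0.0872 -0.0004] 0.1496 F [ 0.6 -0.9 -0.5] t 31.95 corner angle 94.7
(1.43, np.float64(-0.01), np.float64(0.33), np.float64(0.15))
(1.25, np.float64(-0.01), np.float64(0.8), np.float64(0.21))
(1.1, np.float64(-0.01), np.float64(1.18), np.float64(0.33))
(0.95, np.float64(-0.01), np.float64(1.53), np.float64(0.5))
(0.8, np.float64(-0.01), np.float64(1.86), np.float64(0.72))
(0.65, np.float64(-0.01), np.float64(2.15), np.float64(0.98))
(0.5, np.float64(-0.01), np.float64(2.4), np.float64(1.29))
(0.35, np.float64(-0.01), np.float64(2.6), np.float64(1.63))
(0.2, np.float64(-0.01), np.float64(2.75), np.float64(2.0))
(0.1, np.float64(-0.01), np.float64(2.81), np.float64(2.26))
(0, np.float64(-0.02), np.float64(2.85), np.float64(2.52))
```

Call:
move_arm(
  moves=[0, 0.15, 0.08, 0, 5, 0, 0.33, 0.15, 0, 5, 0, 0.5, 0.17, 0, 5, 0, 0.65, 0.19, 0, 5, 0, 0.8, 0.21, 0, 5, 0, 0.95, 0.25, 0, 5, 0, 1.1, 0.3, 0, 5],
)

```text
clock: 32.53
eef_pos: [0.6271, -0.2124, 0.1376]
orientation: [-0.695, 0.719, -0.001, -0.002]
force: [1.0, -0.3, 1.9]
width: 0.0051
```

```bash
python3 lid.py
cat > la.py <<'E'
from h import *
for n in('top','side'):
    P=cloud(grab(n)).reshape(-1,3);q=np.array([infr(CA,a) for a in P]);X=.068-q[:,0];Z=P[:,2]-.038;r=np.hypot(X,Z);a=np.arctan2(Z,X)
    k=(abs(q[:,1])<.068)&(abs(q[:,1])>.03)&(r>.08)&(r<.15)&(Z>-.005)&(X>-.03)
    print(n,k.sum(),'angle pct',np.percentile(a[k],[10,50,90]).round(3) if k.sum() else '')
E
python3 la.py
```

```text
tcp case [ 0.0427 -0.0003] 0.1376 F [ 1.  -0.3  1.9] t 32.53 corner angle 70.5
(1.43, np.float64(-0.01), np.float64(-0.79), np.float64(-0.15))
(1.25, np.float64(-0.01), np.float64(-0.32), np.float64(-0.09))
(1.1, np.float64(-0.01), np.float64(0.06), np.float64(0.02))
(0.95, np.float64(-0.01), np.float64(0.42), np.float64(0.19))
(0.8, np.float64(-0.01), np.float64(0.75), np.float64(0.41))
(0.65, np.float64(-0.01), np.float64(1.04), np.float64(0.68))
(0.5, np.float64(-0.01), np.float64(1.29), np.float64(0.99))
(0.35, np.float64(-0.01), np.float64(1.49), np.float64(1.33))
(0.2, np.float64(-0.01), np.float64(1.63), np.float64(1.7))
(0.1, np.float64(-0.01), np.float64(1.7), np.float64(1.95))
(0, np.float64(-0.01), np.float64(1.74), np.float64(2.21))
top 130 angle pct [-0.011  1.168  1.206]
side 92 angle pct [-0.025  1.109  1.147]
```

Lid follows with light force (angle ≈1.15). Continue along the arc.

Call:
move_arm(
  moves=[0, 0.22, 0.1, 0, 5, 0, 0.42, 0.19, 0, 5, 0, 0.6, 0.3, 0, 5, 0, 0.75, 0.41, 0, 5, 0, 0.9, 0.55, 0, 5, 0, 1.04, 0.68, 0, 5, 0, 1.17, 0.83, 0, 5, 0, 1.29, 0.99, 0, 5, 0, 1.4, 1.15, 0, 5, 0, 1.49, 1.33, 0, 5, 0, 1.57, 1.5, 0, 5, 0, 1.63, 1.68, 0, 5],
)

```text
clock: 33.63
eef_pos: [0.5604, -0.2103, 0.0692]
orientation: [-0.695, 0.719, -0.0, -0.002]
force: [-0.7, 0.1, 0.8]
width: 0.0054
```

```bash
python3 lid.py|tail -4; python3 la.py
```

```text
(0.35, np.float64(-0.01), np.float64(-0.18), np.float64(-0.38))
(0.2, np.float64(-0.01), np.float64(-0.03), np.float64(-0.01))
(0.1, np.float64(-0.01), np.float64(0.03), np.float64(0.25))
(0, np.float64(-0.01), np.float64(0.07), np.float64(0.51))
top 171 angle pct [0.014 0.264 0.33 ]
side 212 angle pct [-0.003  0.246  0.287]
```

Call:
move_arm(
  moves=[0, 0.02, 0.1, 0, 5, 0, 0.03, 0.2, 0, 5, 0, 0.05, 0.3, 0, 5, 0, 0.06, 0.38, 0, 5, 0, 0.07, 0.44, 0, 5, 0, 0.07, 0.48, 0, 5, 0, 0.07, 0.5, 0, 5, 0, 0.07, 0.52, 0, 5],
)

```text
clock: 34.4
eef_pos: [0.5565, -0.21, 0.049]
orientation: [-0.695, 0.719, 0.001, -0.003]
force: [-6.6, 1.9, 22.4]
width: 0.0048
```

```bash
python3 lid.py|head -1; python3 la.py
```

```text
tcp case [-0.028  -0.0002] 0.049 F [-6.6  1.9 22.4] t 34.4 corner angle 5.9
top 146 angle pct [0.05  0.075 0.154]
side 212 angle pct [0.049 0.076 0.106]
```

Call:
move_arm(
  moves=[0, 0, -0.1, 0, 5, 0, 0, -0.5, 0, 5, 0, 0, -1.2, 0, 5, 0, 0.5, -2.2, 0, 5, 0, 1.2, -3.0, 0, 5, 0, 2.0, -3.5, 0, 5, -0.8, 2.6, -3.5, 0, 5, -1.6, 3.2, -3.5, 0, 5, -2.4, 3.4, -3.5, 0, 5, -3.2, 3.4, -3.5, 0, 5, -3.2, 3.4, -3.5, 0, 5],
)

```text
clock: 35.42
eef_pos: [0.4247, -0.0733, 0.1897]
orientation: [-0.696, 0.718, 0.001, -0.003]
force: [0.4, 0.1, -0.0]
width: 0.0049
```

Run:
```python
from h import *
s=telemetry.observe();print(s['eef_pos'].round(3),s['force'].round(1),s['clock'])
for n in('top','side'):
    f=grab(n,n+'9.png');P=cloud(f).reshape(-1,3);q=np.array([infr(CA,a) for a in P])
    k=(abs(q[:,1])<.06)&(q[:,0]<.06)&(q[:,0]>-.066)&(P[:,2]>.03)&(P[:,2]<.07)
    A=np.c_[q[k],np.ones(k.sum())];w=np.linalg.lstsq(A,P[k,2],rcond=None)[0];print(n,k.sum(),'lid plane',w.round(4))
    e=(abs(q[:,1])<.018)&(abs(q[:,0]+.069)<.004)&(P[:,2]>.02);print(' edge z',np.median(P[e,2]).round(4) if e.any() else None)
f=cv2.imread('pics/side9.png');cv2.imwrite('pics/c9.png',cv2.resize(f[110:310,140:400],None,fx=3,fy=3,interpolation=cv2.INTER_CUBIC))
```

```text
[ 0.425 -0.073  0.19 ] [ 0.4  0.1 -0. ] 35.4167
top 2399 lid plane [ 0.0075 -0.0037  0.0486]
 edge z 0.047
side 703 lid plane [ 0.0078 -0.0027  0.048 ]
 edge z 0.0455
```

View pics/c9.png

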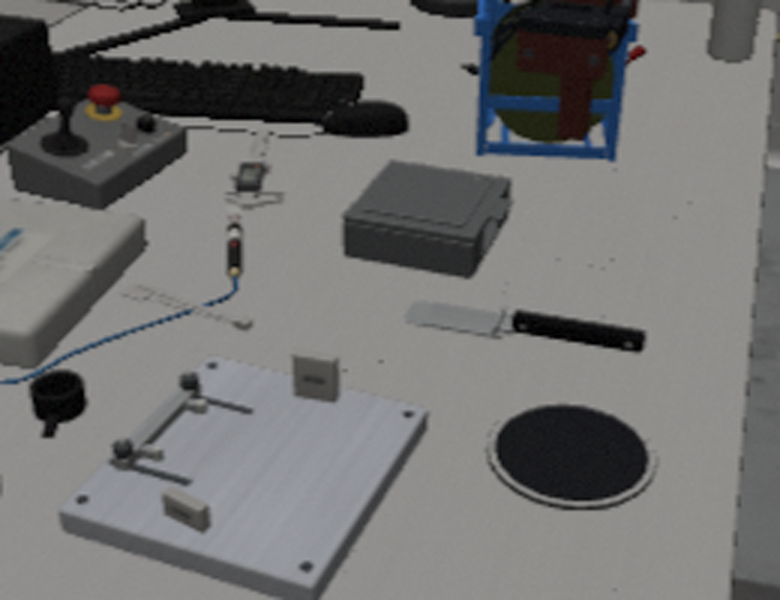

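```bash
python3 -c "
from h import *
print(job.hand_in())"
```

```text
the job is handed in; nothing more can be done
None
```

I finished the job and handed it in at about 35.5 s of the 72 s allowed; hand-in reports no verdict. The disc is in its case with the lid closed, the paddle lies flat on the bench, and the arm is clear of everything.

**What I did:** I slid the paddle under the disc against the stop until the heel met it. Contact showed as a rise to about 6 N with the travel stopping. I lifted the disc, lowered it between the posts, drew the paddle out through the slot, laid it down, and closed the lid with the closed fingers at about 22 N.

**Last checks:**
- **Disc:** depth readings after seating put its top at about 31 mm, level, which is right for resting on the rails. It was not visible once the lid was down.
- **Lid:** its free edge reads 45.5 to 47 mm, against 46 mm when fully closed.
- **Paddle and gauge blocks:** the last picture shows the paddle flat and both blocks standing where they were.

**What went less smoothly:**
- **Tilt during sliding:** the disc tilted up to about 3° while the paddle went under it, because friction held it against the stop. I backed the paddle off about 1.5 mm and the disc settled flat on the blade before the push home; that settling was a small drop of about 3 mm at its near edge.
- **Sideways offset:** the two cameras disagreed by up to 5 mm on where the disc sat across the blade. I took about 3 mm from the top camera and shifted by that much before lowering. The disc then went down between the posts with no force reading to suggest contact.

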